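Feed a blank into the guarded shear with the push stick

ROBOT

A 6-joint arm with a two-finger parallel gripper is mounted at the origin on a cart in front of the work surface, level with it; the furniture and walls round the work are solid. World frame = base frame: x ahead of the robot, y to its left, z up, the work surface at z = 0. Lengths are in mm, angles in rad, forces in N, time in s.
With the tool pointing down it reaches from about 350 to 775 mm from the base axis. Payload 7.3 kg.
Tool frame: the origin (TCP) lies midway between the tips of the shut fingers; the grasp point (between the pads) lies 19 mm behind it (bot.grip_depth is the distance from the TCP to the grasp point, in mm); z points along the fingers, x is the direction in which the jaws open and shut, and the axes are right-handed (so a half turn about z gives the same grasp; the last joint's range is limited). The gripper opens to 92 mm and grips with 3 to 60 N. Pads are 19 mm wide; open, the fingers measure 130 mm over their backs; the gripper's body (75 mm by 190 mm) begins 47 mm behind the grasp point.
Start: joints at [-1.312, 0.342, 1.524, -0, 1.275, -0.146], TCP at [206.788, -482.584, 189.641] pointing down, gripper open.
Joint ranges: [-2.53, 2.53], [-0.77, 2.02], [0.04, 2.7], [-1, 4.14], [0.28, 2.66], [-3.11, 3.11]. Speed limits (rad/s): [2.57, 2.57, 3.14, 3.14, 3.14, 3.14].

INTERFACE

Orientations are given as [roll, pitch, yaw] about the fixed x, y, z axes, in that order (R = Rz(yaw) Ry(pitch) Rx(roll)).
In Python, from plant import bot gives the robot as it stands. The module is installed in compiled form; this text tells all that it offers.
- The arm moves only by the shell command python3 -m inch 'ROWS'. ROWS is JSON, a list that holds one entry, the list of rows, each a list of 7 numbers: the shift along the tool's x, y, z each as a share of 0.2 m, from -1 to 1, then the turn, a rotation vector about the tool's x, y, z each as a share of 45 degrees, from -1 to 1, then the closure, from -1 (fully open) to 1 (shut), so that 0 is half open. A call has exactly 10 rows; each row is the pose to reach, as a shift and turn from the pose commanded when the call began, along the tool's axes at that moment; what a row does not reach only later rows make up. A row lasts 1/8 s, in which the tool goes at most 62.5 mm and 10.7 degrees, less where a joint would pass 70% of its speed; a pose out of reach is approached as far as the arm can. A call with a number of a shift or a turn outside -1 to 1 is refused whole. A call with a gripper value outside its range is refused whole. The fingers move at their own pace and stop on an object; the grip force is fixed at half the most. Time passes only in rows, so rows that repeat a pose let the fingers close, or fill a call up. It gives the time, the measured TCP pose, the force and the opening at its end, in the units of the state.
- bot.get_obs(): the state, without advancing time (a new reading comes with each control period).
- bot.capture(name): name is "side" or "top"; returns the picture (384x512x3 uint8, red, green, blue); there is no depth.
- bot.camera_params(name): a dict with "fx", "fy", "cx", "cy" (pixels), "R" (3x3) and "t" (3): a world point X has camera coordinates R X + t. Camera axes: x right, y down, z forward; pixel columns grow to the right and rows downward; lengths in mm; the calibration is good to about 2 mm. A picture is of the moment at which its call begins. camera_params takes no time and is no camera call.
- bot.close_job(): hands the job in, once; it reports no verdict.
The state is a dict: "time": time; "joint_positions": joint angles; "dq": joint speeds; "tau": joint torques, N m; "tool_pos": TCP position; "tcp_rot": TCP orientation; "contact_force": force on the tool from outside, world axes, zero at the start; "moment": the same for the moment, N m; "grip_width": finger opening in mm.
Only numpy, scipy, OpenCV 4.12 (cv2) and the standard library are available. Lean on these libraries where they do the work, as an engineer would, in place of code of your own. Each camera call takes 0.05 s, during which the arm holds its last target.

TASK

Lay the loose steel blank lengthwise on the infeed bed of the yellow-hooded shear, then use the push stick behind it to feed it through the low mouth until it meets the hidden drag stop and has pushed that stop in by about 5 mm: push gently, never ramming the blank or driving the stop in much farther, and keep the fingers off the blank once it goes under the hood. Draw the stick out, leave it lying flat on the bench top, off the shear's bed, and do not disturb the mug, the tape measure or the jar.

Things in the scene. Friction and masses are not known exactly. Their poses are not given: they have to be found in the camera images.
- shear: bench strip shear with a yellow hood, fixed. x is the feed direction (into the mouth), y left of it, z up; origin on the bench top under the middle of the mouth. Its flat aluminium bed, 96 mm wide, top 12 mm over the bench, runs from x = -0.16 to 0.24. The hood, 82 mm wide, top 52 mm over the bench, covers x = 0 to 0.225, closed at the back; a blue housing on it is 134 mm high
- mouth (a point): middle of the mouth at bed level, 12 mm over the bench; axes as the shear's. The mouth and the straight throat behind it are 42 mm wide and 30 mm high. Two steel lead-ins 14 mm high before the mouth funnel from about 62 mm wide at x = -0.033 to the throat's width at x = 0
- stop (a joint): how far (m) the red drag stop, hidden in the throat, is pushed in along the feed: 0 untouched, 0.014 end of travel, about 0.005 wanted. It yields only to about 6 N and stays where left (no spring). Its untouched face is clamped somewhere from 105 to 155 mm behind the mouth, differently each time; that depth is not reported: feel for it. Blank and stick slide with 1 to 4 N before it is met
- blank: the workpiece, a loose flat steel bar 90 mm long (x), 36 mm wide (y), 12 mm thick (z), 0.2 to 0.4 kg, both ends alike, two dark hole marks; origin at the centre of its underside. It starts flat on the bench
- push_stick: loose push stick, 0.16 kg: plywood blade 210 x 28 x 14 mm with an upright orange grip 40 mm long (x), 22 mm wide (y), top 78 mm above the sole. Origin on the sole under the grip's middle; x along the blade to its nose, z up. Nose 180 mm ahead, tail 30 mm behind. A lip reaches 8 mm beyond the nose, 15.5 to 23.5 mm above the sole, to lie over the end of the blank. Starts flat on the bench
- stick_nose (a point): middle of the push stick's square nose face below the lip, 180 mm ahead of the grip's middle and 7 mm above the sole
- coffee_mug: white coffee mug, 92 x 127 x 95 mm, a bystander; origin at the centre of its underside
- tape_measure: yellow and black tape measure, 70 x 75 x 35 mm, a bystander; origin at the centre of its underside
- screw_jar: clear jar with a red lid, 65 mm across, 99 mm high, a bystander; origin at the centre of its underside
Things that resemble listed ones, but are neither listed nor needed, are in the scene too. There is more than one size of the blank; the one meant has the size given above.

How it is judged (in metres and radians):
On the way:
1. the push stick, pressing on the blank, has fed it down the throat and moved the stop in by at least 2 mm (x of blank in the frame of shear above 0.055 m and value of joint stop above 0.002 m and contact force between push_stick and blank above 1 N), for 0.05 s.
At the end, for the whole second after the job is handed in: the blank lies at rest in the throat, its middle at least 55 mm past the mouth and in line with the feed (within 6 mm and 0.1 rad), with the stop pushed in by 2 to 9.5 mm; the push stick lies flat and at rest on the bench top (origin below 6 mm, tilt below 0.1 rad), off the bed (x of blank in the frame of shear above 0.055 m and y of blank in the frame of shear between -0.006 and 0.006 m and angle between the x axis of blank and the x axis of shear, either way round below 0.1 rad and value of joint stop between 0.002 and 0.0095 m and linear speed of blank below 0.01 m/s and height (world z) of push_stick below 0.006 m and angle between push_stick's own z axis and vertical below 0.1 rad and linear speed of push_stick below 0.02 m/s); the robot touches nothing.
It fails at once if the stop is run in more than 9.5 mm (value of joint stop above 0.0095 m).
It fails at once if the push stick rams the blank (more than 25 N between them) (contact force between push_stick and blank above 25 N).
It fails at once if the fingers touch the blank while its leading end is more than about 25 mm under the hood (its middle beyond x = -0.02 of the shear, in line with the mouth) (x of blank in the frame of shear between -0.02 and 0.2 m and y of blank in the frame of shear between -0.03 and 0.03 m and contact force between the fingers and blank above 0.5 N).
It fails at once if the mug, the tape measure or the jar is moved more than 30 mm (distance of any of coffee_mug, tape_measure, screw_jar from where it was at the start of the episode above 0.03 m).
It also fails if it takes over 69 s, if anything falls off the work surface, if the arm or the gripper's body presses on something with over 40 N, if the wrist force passes 120 N, or if a joint passes its speed limit or range.

## Working session

There is one attempt and no reset: what is moved stays moved. The work goes in short steps, Python scripts to look and compute and a shell command to move; the robot and the scene stay as the last step left them, time stands still between calls to the robot, and variables do not carry over. Pictures are saved under pics/ and viewed, and the job is handed in when it is done.

```bash
mkdir -p pics
python3 - <<'E'
from plant import bot
import cv2
print(bot.get_obs())
for n in("side","top"):
    print(n,bot.camera_params(n))
    cv2.imwrite(f"pics/{n}0.png",bot.capture(n)[:,:,::-1])
E
```

```text
{'time': 0.0, 'joint_positions': array([-1.31200296e+00,  3.42698865e-01,  1.52502543e+00, -3.55267162e-06,
        1.27539844e+00, -1.46013118e-01]), 'dq': array([ 0.00161212, -0.00031329, -0.00129036,  0.0018534 , -0.00099843,
        0.00112364]), 'tau': array([-2.71309573e-04, -4.31241453e+01, -2.44221890e+01,  7.17856502e-02,
        5.59134583e-02, -1.18018629e-04]), 'tool_pos': array([ 206.65845688, -482.10606632,  188.95445491]), 'tcp_rot': array([-3.14137339e+00,  1.51429954e-03, -1.16598864e+00]), 'contact_force': array([-0.00787249, -0.78968454,  0.75211959]), 'moment': array([ 0.00959602,  0.02140075, -0.03125281]), 'grip_width': 91.87505312041736}
side {'fx': 382.93932465965446, 'fy': 382.93932465965446, 'cx': 256.97204795675776, 'cy': 194.5735478564949, 'R': array([[-0.84208241, -0.53929304, -0.00776093],
       [-0.26179471,  0.42127696, -0.86832555],
       [ 0.47155143, -0.7291699 , -0.49593398]]), 't': array([ 434.54243856,  166.57980943, 1168.54966196])}
top {'fx': 357.3766008496184, 'fy': 357.3766008496184, 'cx': 249.64840191835626, 'cy': 191.00104627375725, 'R': array([[ 0.01890058, -0.99965941, -0.01799545],
       [-0.98320111, -0.01531524, -0.18188191],
       [ 0.18154436,  0.02113081, -0.9831557 ]]), 't': array([ -19.63810597,  518.8808709 , 1002.06870603])}
```

View pics/side0.png

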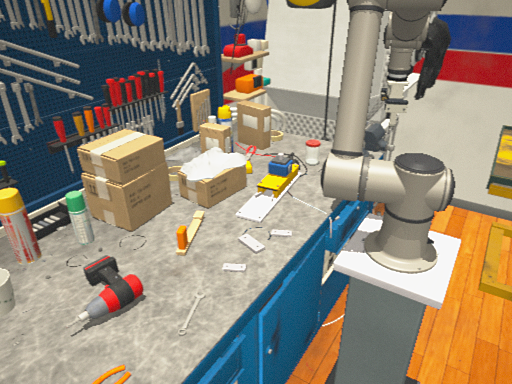

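View pics/top0.png

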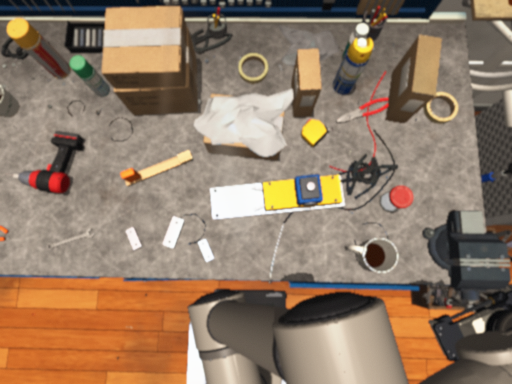

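```bash
cat > h.py <<'E'
import numpy as np, cv2
from plant import bot
def ray(n,u,v):
    p=bot.camera_params(n); R=np.array(p['R']);t=np.array(p['t'])
    d=R.T@np.array([(u-p['cx'])/p['fx'],(v-p['cy'])/p['fy'],1]); c=-R.T@t
    return c,d
def onz(n,u,v,z):
    c,d=ray(n,u,v); return c+d*(z-c[2])/d[2]
def proj(n,X):
    p=bot.camera_params(n); x=np.array(p['R'])@np.array(X,float)+p['t']
    return np.array([p['fx']*x[0]/x[2]+p['cx'],p['fy']*x[1]/x[2]+p['cy']])
def crop(im,name,x0,y0,x1,y1,s):
    cv2.imwrite(name,cv2.resize(im[y0:y1,x0:x1],None,fx=s,fy=s,interpolation=cv2.INTER_CUBIC))
E
python3 - <<'E'
from h import *
im=cv2.imread('pics/top0.png')
crop(im,'pics/c1.png',110,140,240,270,6 if 0 else 4)
crop(im,'pics/c2.png',200,140,430,280,3)
hsv=cv2.cvtColor(im,cv2.COLOR_BGR2HSV)
m=((hsv[...,1]<40)&(hsv[...,2]>190)).astype(np.uint8)*255
m[:205]=0; m[:, 300:]=0;m[275:]=0
cs,_=cv2.findContours(m,cv2.RETR_EXTERNAL,cv2.CHAIN_APPROX_NONE)
for c in cs:
    if cv2.contourArea(c)<40: continue
    w=np.array([onz('top',x,y,12)[:2] for x,y in c[:,0]],np.float32)
    print(c[:,0].mean(0),cv2.minAreaRect(w),cv2.contourArea(c))
E
```

```text
[205.65454545 250.10909091] ((347.1928405761719, 117.50215148925781), (69.2533187866211, 29.641965866088867), 25.541091918945312) 200.5
[132.66037736 237.79245283] ((378.012939453125, 336.6148986816406), (67.0904769897461, 29.296934127807617), 25.88860511779785) 187.5
[172.57692308 232.01282051] ((398.8958435058594, 218.15353393554688), (39.20070266723633, 95.91043853759766), 72.1951675415039) 373.0
[252.7025641  210.64102564] ((461.7931823730469, -25.300338745117188), (42.39894485473633, 268.0927734375), 0.9338993430137634) 678.5
```

```bash
ls pics
```

```text
c1.png
c2.png
side0.png
top0.png
```

View pics/c1.png

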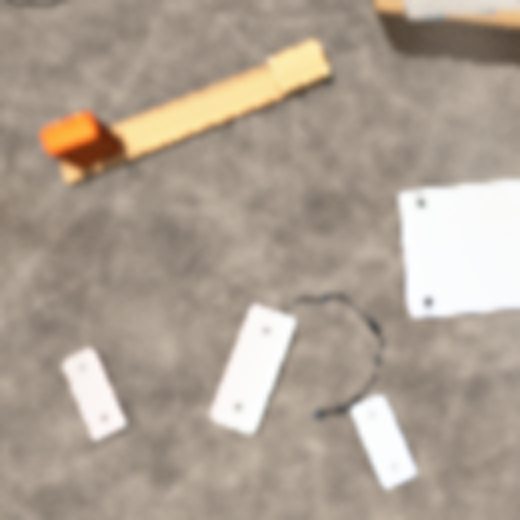

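View pics/c2.png

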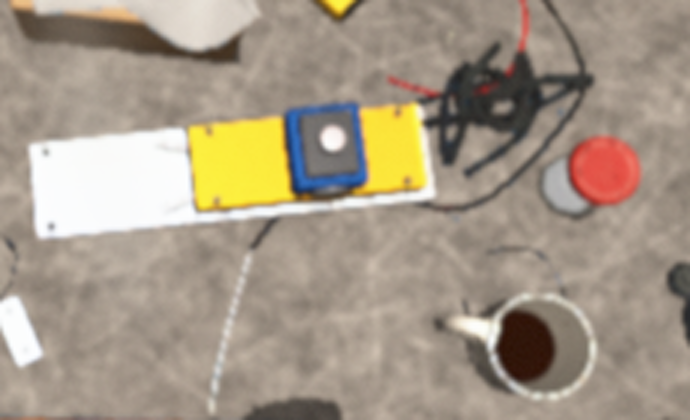

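```bash
cat >> h.py <<'E'
def up(im,s=4): return cv2.resize(im,None,fx=s,fy=s,interpolation=cv2.INTER_CUBIC)
def hullrect(n,mask,z,s=4,amin=600):
    out=[]
    cs,_=cv2.findContours(mask.astype(np.uint8),cv2.RETR_EXTERNAL,cv2.CHAIN_APPROX_NONE)
    for c in cs:
        if cv2.contourArea(c)<amin: continue
        px=(c[:,0]+0.5)/s-0.5
        w=np.array([onz(n,x,y,z)[:2] for x,y in px],np.float32)
        out.append((px.mean(0).round(1),cv2.minAreaRect(w),cv2.boxPoints(cv2.minAreaRect(w)).round(1)))
    return out
E
python3 - <<'E'
from h import *
for n in('top','side'): print(n,ray(n,0,0)[0])
im=up(cv2.imread('pics/top0.png'))
hsv=cv2.cvtColor(im,cv2.COLOR_BGR2HSV).astype(int);H,S,V=[hsv[...,i] for i in range(3)]
print(V[0:4*4,0:4].mean())
def roi(m,x0,y0,x1,y1):
    o=np.zeros_like(m);o[y0*4:y1*4,x0*4:x1*4]=m[y0*4:y1*4,x0*4:x1*4];return o
yel=(H>15)&(H<35)&(S>150)&(V>130)
print('hood');[print(r) for r in hullrect('top',roi(yel,255,165,350,225),52)]
wh=(S<45)&(V>185)
print('bed');[print(r) for r in hullrect('top',roi(wh,200,165,350,225),12)]
print('blank');[print(r) for r in hullrect('top',roi(wh,155,210,190,255),12)]
wood=(H>8)&(H<30)&(S>70)&(V>120)
print('stick');[print(r) for r in hullrect('top',roi(wood,110,145,200,190),14)]
org=(H>3)&(H<16)&(S>190)&(V>150)
print('grip');[print(r) for r in hullrect('top',roi(org,110,145,200,190),78)]
m=(roi(wood,110,145,200,190)*1+roi(wh,155,210,190,255)*1)*255
cv2.imwrite('pics/m.png',m[140*4:270*4,110*4:240*4])
E
```

```text
top [ 328.61549633  -32.85916145 1079.21121013]
side [-141.5010036  1016.24071565  727.54144221]
26.953125
hood
(array([279.8, 194.2]), ((510.3312683105469, -100.31439208984375), (83.49969482421875, 96.9013900756836), 7.008946418762207), array([[ 463. ,  -57.3],
       [ 474.8, -153.5],
       [ 557.7, -143.3],
       [ 545.9,  -47.1]], dtype=float32))
(array([329.3, 190.2]), ((526.8218383789062, -237.9482421875), (85.40664672851562, 70.75121307373047), 4.685629367828369), array([[ 481.4, -206.2],
       [ 487.2, -276.7],
       [ 572.3, -269.7],
       [ 566.5, -199.2]], dtype=float32))
bed
(array([277.8, 203.1]), ((508.59423828125, -90.72671508789062), (105.6112060546875, 410.3414001464844), 5.955791473388672), array([[ 434.8,  107.9],
       [ 477.4, -300.3],
       [ 582.4, -289.3],
       [ 539.8,  118.8]], dtype=float32))
(array([310.5, 185.6]), ((545.1728515625, -194.38937377929688), (23.46727180480957, 24.896339416503906), 89.42649841308594), array([[ 532.6, -206. ],
       [ 557.5, -206.2],
       [ 557.7, -182.8],
       [ 532.8, -182.5]], dtype=float32))
blankTraceback (most recent call last):
  File "<stdin>", line 12, in <module>
  File "h.py", line 21, in hullrect
    w=np.array([onz(n,x,y,z)[:2] for x,y in px],np.float32)
                ~~~^^^^^^^^^
  File "h.py", line 8, in onz
    c,d=ray(n,u,v); return c+d*(z-c[2])/d[2]
        ~~~^^^^^^^
  File "h.py", line 4, in ray
    p=bot.camera_params(n); R=np.array(p['R']);t=np.array(p['t'])
ValueError: time passes only in moves, steps and waits
```

```bash
python3 - <<'E'
s=open('h.py').read()
s=s.replace("from plant import bot\n","from plant import bot\nCP={n:bot.camera_params(n) for n in('top','side')}\n").replace("p=bot.camera_params(n)","p=CP[n]")
open('h.py','w').write(s)
E
python3 - <<'E'
from h import *
im=up(cv2.imread('pics/top0.png'))
hsv=cv2.cvtColor(im,cv2.COLOR_BGR2HSV).astype(int);H,S,V=[hsv[...,i] for i in range(3)]
def roi(m,x0,y0,x1,y1):
    o=np.zeros(m.shape,np.uint8);o[y0*4:y1*4,x0*4:x1*4]=m[y0*4:y1*4,x0*4:x1*4];return o
yel=(H>15)&(H<35)&(S>150)&(V>130)
blue=(H>95)&(H<130)&(S>120)
hh=roi(yel,255,165,350,225)
# lines on hood edges: fit by pieces
ys,xs=np.nonzero(hh)
w=np.array([onz('top',(x+.5)/4-.5,(y+.5)/4-.5,52)[:2] for x,y in zip(xs[::5],ys[::5])],np.float32)
r=cv2.minAreaRect(w);print('hood',r,cv2.boxPoints(r).round(1))
wh=(S<45)&(V>185)
wb=(S<60)&(V>150)
for nm,m in(('strict',wh),('loose',wb)):
  print(nm,'blank');[print(r) for r in hullrect('top',roi(m,155,210,190,255),12)]
wood=(H>8)&(H<30)&(S>70)&(V>120)
print('stick');[print(r) for r in hullrect('top',roi(wood,110,145,200,190),14)]
org=(H>3)&(H<16)&(S>190)&(V>150)
print('grip');[print(r) for r in hullrect('top',roi(org,110,145,200,190),78)]
m=(roi(wood,110,145,200,190)*100+roi(wb,155,210,190,255)*255+roi(wh,200,165,350,225)*255+hh*120)
cv2.imwrite('pics/m.png',m[140*4:260*4,110*4:350*4][::2,::2])
crop(cv2.imread('pics/side0.png'),'pics/c3.png',160,140,320,280,5)
E
```

```text
hood ((517.79345703125, -163.06198120117188), (83.25794982910156, 223.08729553222656), 6.802969932556152) [[ 463.2  -57.2]
 [ 489.7 -278.8]
 [ 572.3 -268.9]
 [ 545.9  -47.4]]
strict blank
(array([172.6, 231.8]), ((398.3670349121094, 218.2122039794922), (41.48453140258789, 98.78211975097656), 71.2667236328125), array([[344.9, 214.4],
       [438.5, 182.7],
       [451.8, 222. ],
       [358.3, 253.7]], dtype=float32))
loose blank
(array([171.8, 231.4]), ((398.39935302734375, 220.2726287841797), (136.52285766601562, 105.3298110961914), 2.84601092338562), array([[327.6, 269.5],
       [332.8, 164.3],
       [469.2, 171.1],
       [464. , 276.3]], dtype=float32))
stick
(array([152.8, 168.4]), ((600.8174438476562, 281.1338806152344), (55.96994400024414, 230.20065307617188), 23.481393814086914), array([[529.3, 375.6],
       [621. , 164.4],
       [672.3, 186.7],
       [580.6, 397.9]], dtype=float32))
grip
```

View pics/m.png

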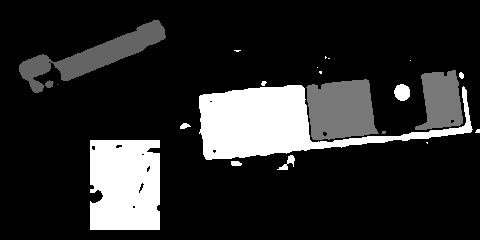

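View pics/c3.png

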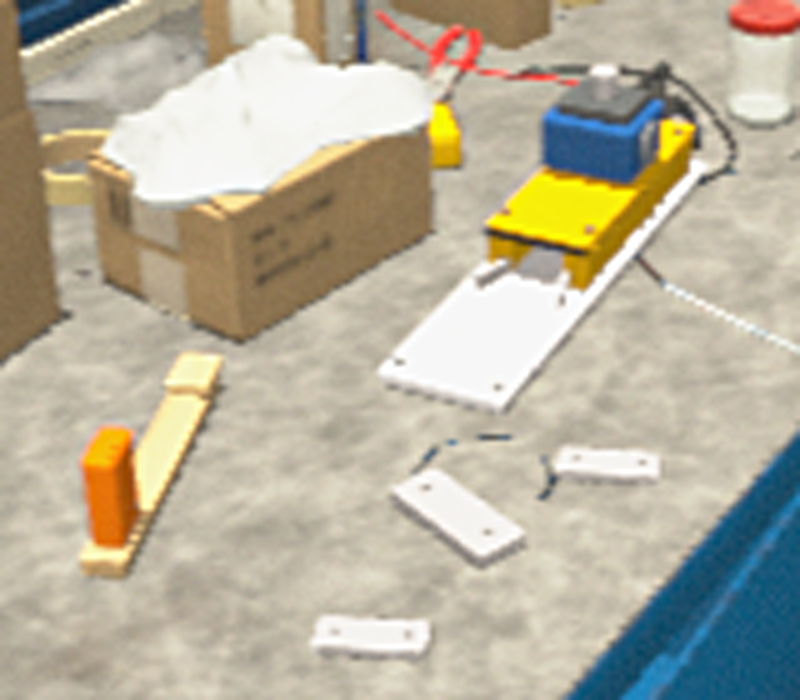

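Run:
```python
from h import *
im=up(cv2.imread('pics/top0.png'))
g=cv2.cvtColor(im,cv2.COLOR_BGR2GRAY).astype(float)
def g4(u,v): return im[int(round((v+.5)*4-.5)),int(round((u+.5)*4-.5))]
# blank: half-level threshold
c=g[210*4:255*4,155*4:190*4]; hi=np.percentile(c,99); lo=np.median(c)
print('levels',hi,lo)
m=np.zeros(g.shape,np.uint8); m[210*4:255*4,155*4:190*4]=c>(hi+lo)/2
n,lab,st,ce=cv2.connectedComponentsWithStats(m); k=1+np.argmax(st[1:,4]); ys,xs=np.nonzero(lab==k)
w=np.array([onz('top',(x+.5)/4-.5,(y+.5)/4-.5,12)[:2] for x,y in zip(xs,ys)])
C=w.mean(0);ev,E=np.linalg.eigh(np.cov((w-C).T)); 
print('blank',C,'len',np.sqrt(12*ev),'ang',np.degrees(np.arctan2(*E[::-1,1])))
r=cv2.minAreaRect(w.astype(np.float32));print(r)
# bed edges via transects perpendicular: rows along image columns 215..252
def edges(cols,lo_r,hi_r,side):
    P=[]
    for u in cols:
        col=g[lo_r*4:hi_r*4,int(u*4)]; d=np.diff(cv2.GaussianBlur(col.reshape(-1,1),(1,9),0).ravel())
        i=np.argmax(d) if side=='top' else np.argmin(d)
        P.append(onz('top',u,(lo_r*4+i+1)/4-.5,12)[:2])
    return np.array(P,np.float32)
A=edges(np.arange(218,250,1),175,200,'top');B=edges(np.arange(220,258,1),203,230,'bot')
for P in(A,B):
    vx,vy,x0,y0=cv2.fitLine(P,cv2.DIST_HUBER,0,.01,.01).ravel(); print('bed edge ang',np.degrees(np.arctan2(vy,vx)),'at y=30 x=',x0+(30-y0)*vx/vy, 'at -40',x0+(-40-y0)*vx/vy)
# left end
P=[]
for v in np.arange(193,216):
    row=g[int(v*4),200*4:225*4]; d=np.diff(cv2.GaussianBlur(row.reshape(1,-1),(9,1),0).ravel()); i=np.argmax(d); P.append(onz('top',(800+i+1)/4-.5,v,12)[:2])
P=np.array(P,np.float32);vx,vy,x0,y0=cv2.fitLine(P,cv2.DIST_HUBER,0,.01,.01).ravel();print('bed end',np.degrees(np.arctan2(vy,vx)),'at x=500 y=',y0+(500-x0)*vy/vx)
hsv=cv2.cvtColor(im,cv2.COLOR_BGR2HSV)
for p in[(129,175),(150,168),(133,178),(180,160)]: print(p,hsv[p[1]*4,p[0]*4])
for nm,(u,v,z) in dict(mug=(375,255,95),jar=(400,196,99),tape=(314,131,35),boxfront=(205,148,0),boxfront2=(270,160,60)).items(): print(nm,onz('top',u,v,z).round())
```

```text
levels 253.0 160.0
blank [398.10194691 217.71825348] len [36.49427836 91.25827909] ang 162.2447053318794
((398.49407958984375, 217.71937561035156), (37.339542388916016, 92.63917541503906), 72.19178009033203)
bed edge ang -82.8471 at y=30 x= 545.43085 at -40 554.21545
bed edge ang -82.96267 at y=30 x= 446.23117 at -40 454.87238
bed end 6.2203 at x=500 y= 109.567375
(129, 175) [ 15 203 250]
(150, 168) [ 19  98 245]
(133, 178) [  9 219 107]
(180, 160) [ 23  87 250]
mug [ 340. -353.   95.]
jar [ 502. -427.   99.]
tape [ 711. -204.   35.]
boxfront [663. 134.   0.]
boxfront2 [611. -69.  60.]
```

```bash
cat > go.py <<'E'
import sys,numpy as np
from scipy.spatial.transform import Rotation as Ro
from plant import bot
o=bot.get_obs(); p=np.array(o['tool_pos']); R=Ro.from_euler('xyz',o['tcp_rot'])
a=[float(x) for x in sys.argv[1:]]   # x y z yawdeg
T=Ro.from_euler('xyz',[np.pi,0,np.radians(a[3])])
s=R.inv().apply(np.array(a[:3])-p)/200; t=(R.inv()*T).as_rotvec(degrees=True)/45
print('t',round(o['time'],2),'pos',p.round(1),'yaw',np.degrees(o['tcp_rot']).round(2),'F',np.round(o['contact_force'],1),'w',round(o['grip_width'],1),'q6',np.round(o['joint_positions'],2))
print('shares',s.round(4),t.round(4))
E
python3 go.py 337 -312 189 -107.8; python3 go.py 206 -482 189 -107.8
python3 - <<'E'
from h import *
# stick line measurement
im=up(cv2.imread('pics/top0.png'));hsv=cv2.cvtColor(im,cv2.COLOR_BGR2HSV).astype(int);H,S,V=[hsv[...,i] for i in range(3)]
m=np.zeros(H.shape,np.uint8);sl=(slice(145*4,190*4),slice(110*4,200*4))
m[sl]=((H>14)&(H<30)&(S>60)&(V>175))[sl]
m[:, :141*4]=0
ys,xs=np.nonzero(m);k=(xs<176*4)
w=np.array([onz('top',(x+.5)/4-.5,(y+.5)/4-.5,14)[:2] for x,y in zip(xs[k],ys[k])],np.float32)
r=cv2.minAreaRect(w);print('blade',r,cv2.boxPoints(r))
w2=np.array([onz('top',(x+.5)/4-.5,(y+.5)/4-.5,23.5)[:2] for x,y in zip(xs[~k],ys[~k])],np.float32)
r=cv2.minAreaRect(w2);print('lip end',cv2.boxPoints(r))
crop(cv2.imread('pics/top0.png'),'pics/c4.png',115,145,200,190,9)
E
```

```text
t 0.1 pos [ 206.7 -482.2  189. ] yaw [-1.7999e+02  8.0000e-02 -6.6800e+01] F [-0.2 -0.2  0.1] w 91.6 q6 [-1.31  0.34  1.52 -0.    1.28 -0.15]
shares [-0.5254 -0.934   0.001 ] [4.00e-04 1.70e-03 9.11e-01]
t 0.1 pos [ 206.7 -482.2  189. ] yaw [-1.7999e+02  8.0000e-02 -6.6800e+01] F [-0.2 -0.2  0.1] w 91.6 q6 [-1.31  0.34  1.52 -0.    1.28 -0.15]
shares [-0.0021  0.0028  0.0001] [4.00e-04 1.70e-03 9.11e-01]
blade ((595.3742065429688, 272.10455322265625), (33.74449157714844, 122.43453216552734), 23.499868392944336) [[555.4911  321.51675]
 [604.3115  209.23683]
 [635.2573  222.69235]
 [586.4369  334.9723 ]]
lip end [[597.0782  216.96262]
 [626.28253 164.28024]
 [657.2236  181.4324 ]
 [628.0192  234.11478]]
```

View pics/c4.png

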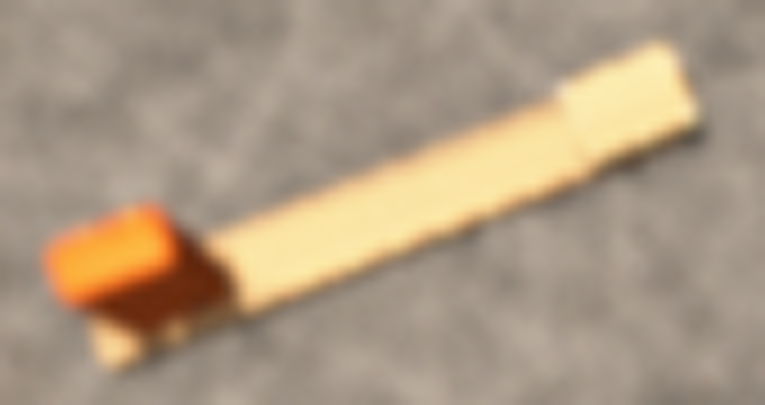

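```bash
python3 -m inch '[[[-0.12,-0.23,0,0,0,0.2,-1],[-0.25,-0.46,0,0,0,0.4,-1],[-0.38,-0.7,0,0,0,0.6,-1],[-0.52,-0.93,0,0,0,0.8,-1],[-0.52,-0.93,0,0,0,0.91,-1],[-0.7,-1,0,0,0,0.91,-1],[-0.85,-1,0,0,0,0.91,-1],[-1,-1,0,0,0,0.91,-1],[-1,-1,0,0,0,0.91,-1],[-1,-1,0,0,0,0.91,-1]]]'; python3 go.py 400 0 200 -107.8;python3 - <<'E'
from h import *
u,v=108/9+115-.5,253/9+145-.5
print(onz('top',u,v,78))
E
```

```text
time: 1.35
tool_pos: [312.2, -220.6, 189.8]
tcp_rot: [-3.141, -0.001, -1.881]
contact_force: [-0.4, -0.2, 0.4]
grip_width: 92.0
t 1.35 pos [ 312.2 -220.6  189.8] yaw [-1.7996e+02 -3.0000e-02 -1.0775e+02] F [-0.4 -0.2  0.4] w 92.0 q6 [-0.82  0.08  1.87 -0.    1.19  1.06]
shares [-1.1841 -0.0818 -0.0519] [-0.0009 -0.0008  0.0011]
[562.0791957  346.26142797  78.        ]
```

```bash
python3 -m inch '[[[-0.25,0,0,0,0,0,-1],[-0.5,0,0,0,0,0,-1],[-0.75,0,0,0,0,0,-1],[-1,0,0,0,0,0,-1],[-1,0,0,0,0,0,-1],[-1,0,0,0,0,0,-1],[-1,0,0,0,0,0,-1],[-1,0,0,0,0,0,-1],[-1,0,0,0,0,0,-1],[-1,0,0,0,0,0,-1]]]'; python3 go.py 398.1 217.7 189 -107.8
```

```text
time: 2.6
tool_pos: [372.8, -29.8, 189.6]
tcp_rot: [-3.141, -0.0, -1.882]
contact_force: [0.6, -0.6, 0.2]
grip_width: 91.9
t 2.6 pos [372.8 -29.8 189.6] yaw [-179.99   -0.   -107.8 ] F [ 0.6 -0.6  0.2] w 91.9 q6 [-0.29  0.06  1.89 -0.    1.19  1.6 ]
shares [-1.217   0.258   0.0031] [-0.0002 -0.0001 -0.0001]
```

```bash
python3 -m inch '[[[-0.25,0.06,0,0,0,0,-1],[-0.5,0.12,0,0,0,0,-1],[-0.75,0.18,0,0,0,0,-1],[-1,0.25,0,0,0,0,-1],[-1,0.258,0.1,0,0,0,-1],[-1,0.258,0.2,0,0,0,-1],[-1,0.258,0.3,0,0,0,-1],[-1,0.258,0.4,0,0,0,-1],[-1,0.258,0.4,0,0,0,-1],[-1,0.258,0.4,0,0,0,-1]]]'; python3 go.py 398.1 217.7 30 -107.8; python3 go.py 398.1 217.7 3 -107.8
```

```text
time: 3.85
tool_pos: [385.2, 176.8, 110.2]
tcp_rot: [-3.141, 0.0, -1.881]
contact_force: [1.2, 0.3, -0.5]
grip_width: 91.7
t 3.85 pos [385.2 176.8 110.2] yaw [-1.7995e+02  2.0000e-02 -1.0776e+02] F [ 1.2  0.3 -0.5] w 91.7 q6 [ 0.25  0.25  1.9  -0.    0.99  2.13]
shares [-0.2144  0.0015  0.4013] [-0.0011  0.0005  0.0008]
t 3.85 pos [385.2 176.8 110.2] yaw [-1.7995e+02  2.0000e-02 -1.0776e+02] F [ 1.2  0.3 -0.5] w 91.7 q6 [ 0.25  0.25  1.9  -0.    0.99  2.13]
shares [-0.2143  0.0016  0.5363] [-0.0011  0.0005  0.0008]
```

```bash
python3 -m inch '[[[-0.1,0,0.05,0,0,0,-1],[-0.214,0,0.15,0,0,0,-1],[-0.214,0,0.3,0,0,0,-1],[-0.214,0,0.42,0,0,0,-1],[-0.214,0,0.48,0,0,0,-1],[-0.214,0,0.51,0,0,0,-1],[-0.214,0,0.525,0,0,0,-1],[-0.214,0,0.535,0,0,0,-1],[-0.214,0,0.535,0,0,0,-1],[-0.214,0,0.535,0,0,0,-1]]]'
python3 - <<'E'
from h import *
im=cv2.imread('pics/top0.png')
t=bot.capture('top')[:,:,::-1];cv2.imwrite('pics/t1.png',t);s=bot.capture('side')[:,:,::-1]
crop(s,'pics/s1.png',180,180,330,290,5)
E
```

```text
time: 5.1
tool_pos: [398.0, 217.5, 2.9]
tcp_rot: [-3.141, 0.0, -1.881]
contact_force: [0.7, 0.8, -0.4]
grip_width: 91.5
```

View pics/s1.png

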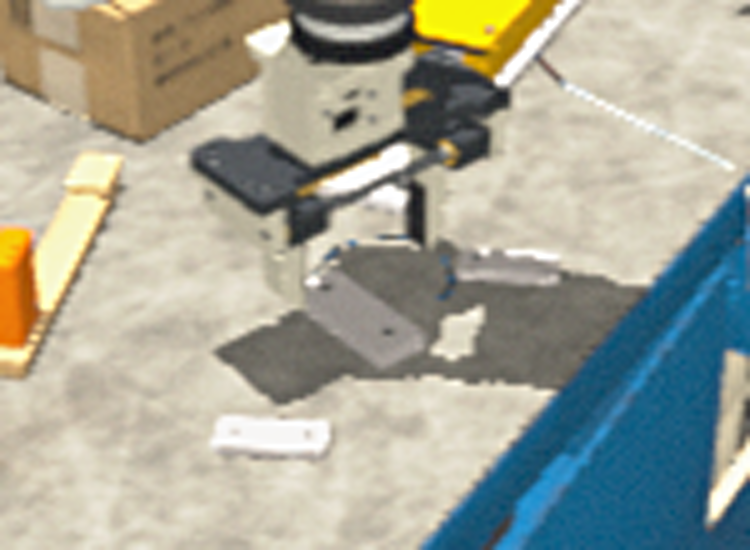

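The open fingers straddle the larger blank (crop ~(370,310)), and both holes are visible between them. The two small bars at (270,435) and (510,265) are the decoys. Closing.

```bash
python3 -m inch '[[[0,0,0,0,0,0,0],[0,0,0,0,0,0,0.4],[0,0,0,0,0,0,1],[0,0,0,0,0,0,1],[0,0,0,0,0,0,1],[0,0,0,0,0,0,1],[0,0,0,0,0,0,1],[0,0,0,0,0,0,1],[0,0,0,0,0,0,1],[0,0,0,0,0,0,1]]]'; python3 go.py 498.2 8.1 60 7
```

```text
time: 6.45
tool_pos: [397.8, 217.4, 2.6]
tcp_rot: [-3.142, -0.0, -1.881]
contact_force: [-0.3, -0.5, -0.1]
grip_width: 0.8
t 6.45 pos [397.8 217.4   2.6] yaw [-1.8000e+02 -1.0000e-02 -1.0776e+02] F [-0.3 -0.5 -0.1] w 0.8 q6 [ 0.33  0.47  1.95 -0.    0.72  2.21]
shares [ 0.8437 -0.7975 -0.2869] [ 1.0000e-04 -2.0000e-04 -2.5501e+00]
```

Run:
```python
from h import *
s=bot.capture('side')[:,:,::-1];crop(s,'pics/s2.png',180,180,330,290,5)
t=bot.capture('top')[:,:,::-1];crop(t,'pics/t2.png',110,140,260,280,4)
```

```text
(no output)
```

View pics/s2.png

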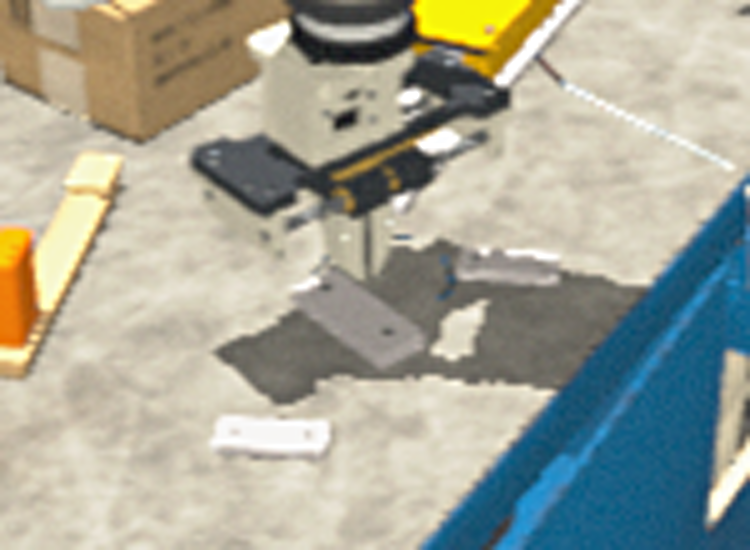

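View pics/t2.png

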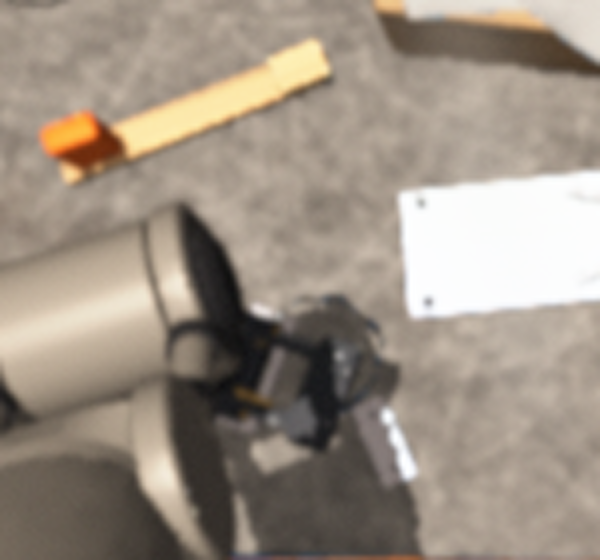

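Run:
```python
from h import *
print(proj('side',[397.8,217.4,3]),proj('top',[397.8,217.4,3]))
print('tips onz', onz('side',253,235,3))
print('blank ctr side',onz('side',360/5+180,314/5+180,12),'top',onz('top',172.6,231.8,12))
for h in[(325,287),(388,331)]: print(onz('side',h[0]/5+180,h[1]/5+180,12))
for h in[(266,331),(238,407)]: print(onz('top',h[0]/4+110,h[1]/4+140,12))
```

```text
[251.30425582 243.05023337] [173.41890158 232.15123106]
tips onz [416.71280931 178.76032895   3.        ]
blank ctr side [389.98128642 225.11766536  12.        ] top [398.22150467 217.82232305  12.        ]
[424.12270114 213.31583558  12.        ]
[366.11143454 230.37422416  12.        ]
[425.4389257  207.65481826  12.        ]
[368.63738933 225.35387795  12.        ]
```

```bash
python3 - <<'E'
from h import *
d=np.array([-0.305,-0.952])
for z in(3,25):
  for k in(-65,-46,46,65): 
    q=np.array([398,217.5])+d*k; print(z,k,((proj('side',[*q,z])-180)*5).round())
E
python3 - <<'E'
import cv2
a=cv2.imread('pics/s1.png');b=cv2.imread('pics/s2.png')
cv2.imwrite('pics/s3.png',cv2.resize(b[150:400,200:480],None,fx=2.8,fy=2.3))
cv2.imwrite('pics/s4.png',cv2.resize(a[150:400,200:480],None,fx=2.8,fy=2.3))
E
```

```text
3 -65 [273. 357.]
3 -46 [298. 345.]
3 46 [412. 287.]
3 65 [435. 276.]
25 -65 [271. 328.]
25 -46 [297. 316.]
25 46 [412. 259.]
25 65 [435. 248.]
```

View pics/s3.png

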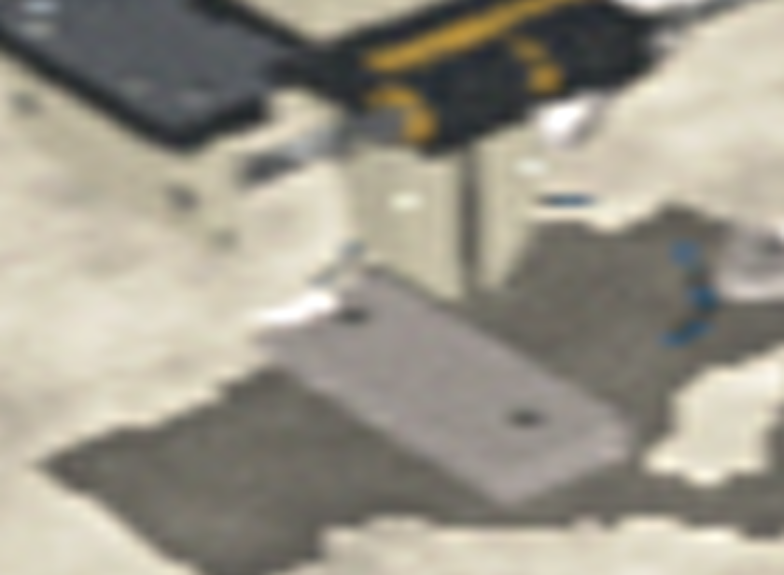

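View pics/s4.png

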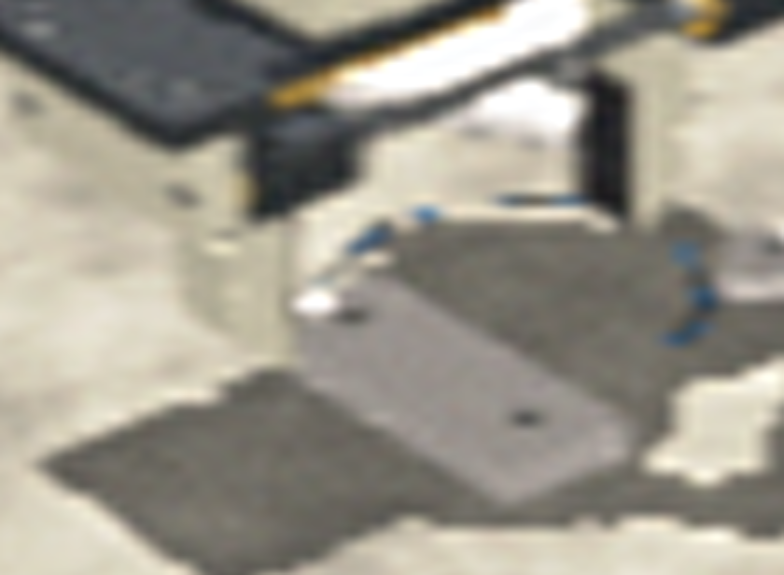

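Run:
```python
from h import *
P=[206.7,-482.1,189]
d=np.array([.394,-.919,0])
im=cv2.imread('pics/top0.png');im2=cv2.imread('pics/side0.png')
a=up(im[180:330,400:512],4);b=up(im2[0:110,340:480],4)
for k in(-65,-46,0,46,65):
  for z in(0,19):
    q=np.array(P)+d*k+[0,0,z]; t=proj('top',q);s=proj('side',q);print(k,z,t.round(1),s.round(1))
    col=(0,0,255) if z==0 else (0,255,0)
    cv2.circle(a,tuple(int(v) for v in ((t-[400,180])*4)),3,col,-1);cv2.circle(b,tuple(int(v) for v in ((s-[340,0])*4)),3,col,-1)
cv2.imwrite('pics/a.png',a);cv2.imwrite('pics/b.png',b)
```

```text
-65 0 [420.9 324.1] [389.6 136.4]
-65 19 [424.6 325.6] [390.4 131.7]
-46 0 [428.2 320.9] [388.9 134.7]
-46 19 [432.1 322.4] [389.7 130. ]
0 0 [445.7 313.3] [387.4 130.6]
0 19 [450.  314.6] [388.2 126. ]
46 0 [463.2 305.7] [386.  126.6]
46 19 [467.8 306.8] [386.7 122.2]
65 0 [470.3 302.6] [385.4 125.1]
65 19 [475.2 303.6] [386.1 120.6]
```

View pics/a.png

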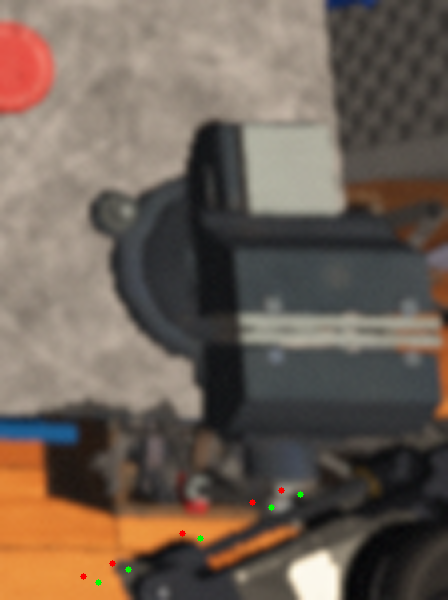

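View pics/b.png

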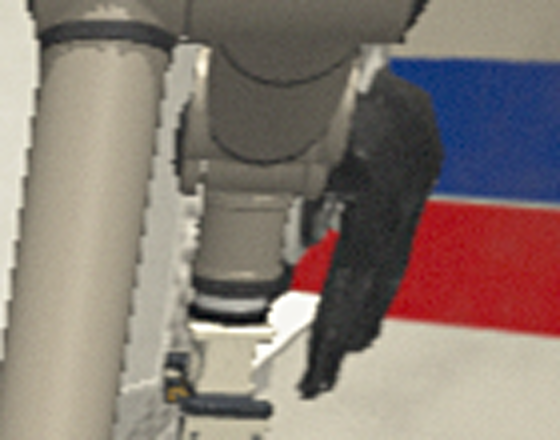

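```bash
python3 -c "
from plant import bot;print(bot.grip_depth)"; python3 -m inch '[[[0,0,0,0,0,0,-1],[0,0,0,0,0,0,-1],[0,0,0,0,0,0,-1],[0,0,0,0,0,0,-1],[0,0,0.002,0,0,0,-1],[0,0,0.005,0,0,0,-1],[0,0,0.01,0,0,0,-1],[0,0,0.015,0,0,0,-1],[0,0,0.018,0,0,0,-1],[0,0,0.018,0,0,0,-1]]]'; python3 go.py 398.1 217.7 3 -107.8
```

```text
18.8
time: 7.8
tool_pos: [397.8, 217.4, -1.1]
tcp_rot: [-3.142, -0.0, -1.881]
contact_force: [0.0, -0.8, -0.2]
grip_width: 90.8
t 7.8 pos [397.8 217.4  -1.1] yaw [-1.8000e+02 -1.0000e-02 -1.0776e+02] F [ 0.  -0.8 -0.2] w 90.8 q6 [ 0.33  0.48  1.95 -0.    0.71  2.21]
shares [-0.0018 -0.0012 -0.0203] [-0.     -0.0002  0.001 ]
```

```bash
python3 -m inch '[[[0,0,0.005,0,0,0,-1],[0,0,0.01,0,0,0,-1],[0,0,0.015,0,0,0,-1],[0,0,0.02,0,0,0,-1],[0,0,0.025,0,0,0,-1],[0,0,0.03,0,0,0,-1],[0,0,0.03,0,0,0,-1],[0,0,0.03,0,0,0,-1],[0,0,0.03,0,0,0,-1],[0,0,0.03,0,0,0,-1]]]'
python3 - <<'E'
from h import *
s=bot.capture('side')[:,:,::-1];crop(s,'pics/s5.png',215,205,285,265,10)
E
```

```text
time: 9.05
tool_pos: [397.8, 217.5, -7.0]
tcp_rot: [-3.142, -0.0, -1.881]
contact_force: [-0.2, 1.7, 0.8]
grip_width: 91.9
```

View pics/s5.png

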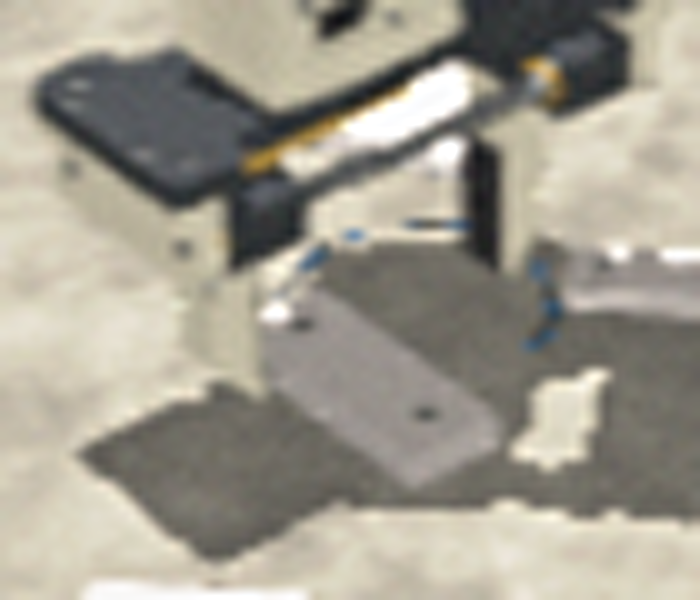

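```bash
python3 -m inch '[[[0,0,0.01,0,0,0,-1],[0,0,0.02,0,0,0,-1],[0,0,0.03,0,0,0,-1],[0,0,0.035,0,0,0,-1],[0,0,0.04,0,0,0,-1],[0,0,0.045,0,0,0,-1],[0,0,0.05,0,0,0,-1],[0,0,0.05,0,0,0,-1],[0,0,0.05,0,0,0,-1],[0,0,0.05,0,0,0,-1]]]'
python3 - <<'E'
from h import *
s=bot.capture('side')[:,:,::-1];crop(s,'pics/s6.png',215,205,285,265,10)
E
```

```text
time: 10.35
tool_pos: [397.8, 217.5, -17.0]
tcp_rot: [-3.141, -0.0, -1.881]
contact_force: [0.1, -0.0, -0.4]
grip_width: 92.0
```

View pics/s6.png

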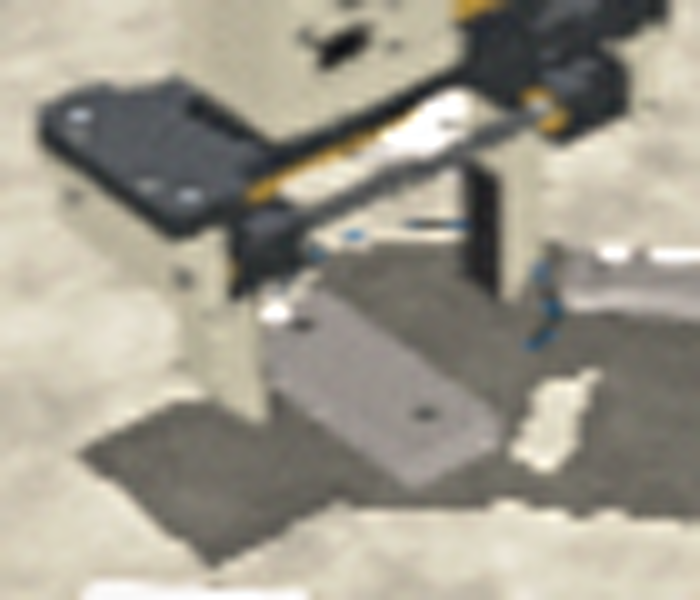

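```bash
python3 -m inch '[[[0,0,0.01,0,0,0,-1],[0,0,0.02,0,0,0,-1],[0,0,0.03,0,0,0,-1],[0,0,0.035,0,0,0,-1],[0,0,0.04,0,0,0,-1],[0,0,0.045,0,0,0,-1],[0,0,0.05,0,0,0,-1],[0,0,0.05,0,0,0,-1],[0,0,0.05,0,0,0,-1],[0,0,0.05,0,0,0,-1]]]'
python3 - <<'E'
from h import *
s=bot.capture('side')[:,:,::-1];crop(s,'pics/s7.png',215,205,285,265,10)
E
```

```text
time: 11.65
tool_pos: [397.8, 217.5, -27.0]
tcp_rot: [-3.141, -0.0, -1.881]
contact_force: [0.4, -0.2, 0.4]
grip_width: 91.9
```

View pics/s7.png

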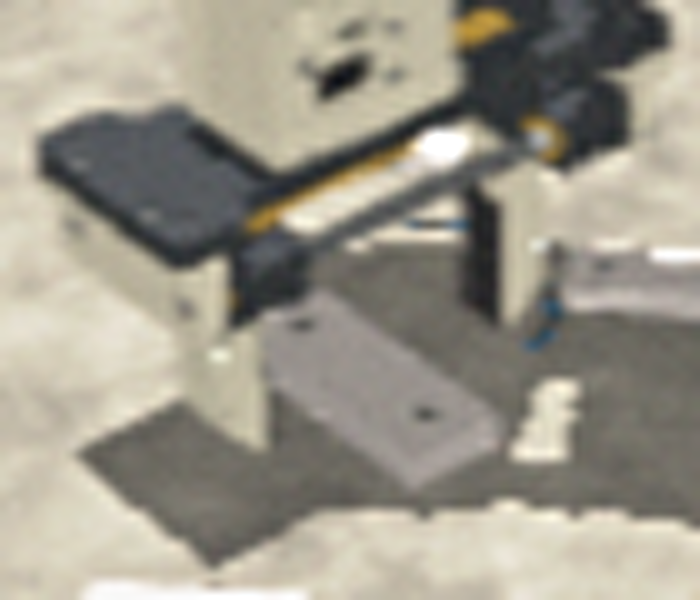

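```bash
python3 -m inch '[[[0,0,0.005,0,0,0,-1],[0,0,0.01,0,0,0,-1],[0,0,0.015,0,0,0,-1],[0,0,0.018,0,0,0,-1],[0,0,0.018,0,0,0,0],[0,0,0.018,0,0,0,0.3],[0,0,0.018,0,0,0,1],[0,0,0.018,0,0,0,1],[0,0,0.018,0,0,0,1],[0,0,0.018,0,0,0,1]]]'; python3 go.py 398 217.5 -30.5 -107.8
```

```text
time: 12.95
tool_pos: [397.9, 217.6, -30.6]
tcp_rot: [-3.141, 0.0, -1.881]
contact_force: [0.1, 2.3, -1.9]
grip_width: 36.1
t 12.95 pos [397.9 217.6 -30.6] yaw [-1.7998e+02  1.0000e-02 -1.0777e+02] F [ 0.1  2.3 -1.9] w 36.1 q6 [0.33 0.54 1.97 0.   0.63 2.21]
shares [ 0.0001 -0.0006 -0.0005] [-0.0003  0.0003  0.0008]
```

```bash
python3 -m inch '[[[0,0,-0.1,0,0,0,1],[0,0,-0.2,0,0,0,1],[0,0,-0.3,0,0,0,1],[0.1,-0.1,-0.4,0,0,-0.2,1],[0.2,-0.2,-0.4,0,0,-0.4,1],[0.35,-0.35,-0.4,0,0,-0.6,1],[0.5,-0.5,-0.4,0,0,-0.8,1],[0.6,-0.6,-0.4,0,0,-1,1],[0.6,-0.6,-0.4,0,0,-1,1],[0.6,-0.6,-0.4,0,0,-1,1]]]'; python3 go.py 498.2 8.1 49 7
```

```text
time: 14.2
tool_pos: [474.6, 66.9, 49.0]
tcp_rot: [3.14, 0.001, -1.097]
contact_force: [0.0, 0.3, -2.7]
grip_width: 35.4
t 14.2 pos [474.6  66.9  49. ] yaw [ 1.7992e+02  5.0000e-02 -6.2870e+01] F [ 0.   0.3 -2.7] w 35.4 q6 [-0.02  0.43  1.83  0.    0.88  1.08]
shares [ 0.3154  0.029  -0.0004] [ 8.0000e-04  2.0000e-03 -1.5526e+00]
```

```bash
python3 -m inch '[[[0.05,0,0,0,0,-0.2,1],[0.15,0.01,0,0,0,-0.4,1],[0.25,0.02,0,0,0,-0.6,1],[0.315,0.03,0,0,0,-0.8,1],[0.315,0.03,0,0,0,-1,1],[0.315,0.03,0,0,0,-1,1],[0.315,0.03,0,0,0,-1,1],[0.315,0.03,0,0,0,-1,1],[0.315,0.03,0,0,0,-1,1],[0.315,0.03,0,0,0,-1,1]]]';python3 -m inch '[[[0,0,0,0,0,-0.2,1],[0,0,0,0,0,-0.4,1],[0,0,0.05,0,0,-0.55,1],[0,0,0.1,0,0,-0.55,1],[0,0,0.15,0,0,-0.553,1],[0,0,0.2,0,0,-0.553,1],[0,0,0.22,0,0,-0.553,1],[0,0,0.22,0,0,-0.553,1],[0,0,0.22,0,0,-0.553,1],[0,0,0.22,0,0,-0.553,1]]]'; python3 go.py 498.2 8.1 -18 7
python3 - <<'E'
from h import *
s=bot.capture('side')[:,:,::-1];crop(s,'pics/s8.png',220,150,310,230,8)
s=bot.capture('top')[:,:,::-1];crop(s,'pics/t8.png',190,150,290,240,6)
E
```

```text
time: 15.45
tool_pos: [498.9, 7.9, 49.4]
tcp_rot: [3.142, -0.0, -0.31]
contact_force: [0.3, -0.4, -3.2]
grip_width: 35.4
time: 16.7
tool_pos: [499.2, 7.8, 5.7]
tcp_rot: [3.141, -0.001, 0.124]
contact_force: [-0.1, 0.1, -2.8]
grip_width: 35.2
t 16.7 pos [499.2   7.8   5.7] yaw [ 1.7999e+02 -4.0000e-02  7.1200e+00] F [-0.1  0.1 -2.8] w 35.2 q6 [-0.14  0.53  1.82 -0.    0.79 -0.26]
shares [-0.005  -0.0022  0.1187] [ 0.0003 -0.0009  0.0028]
```

View pics/s8.png

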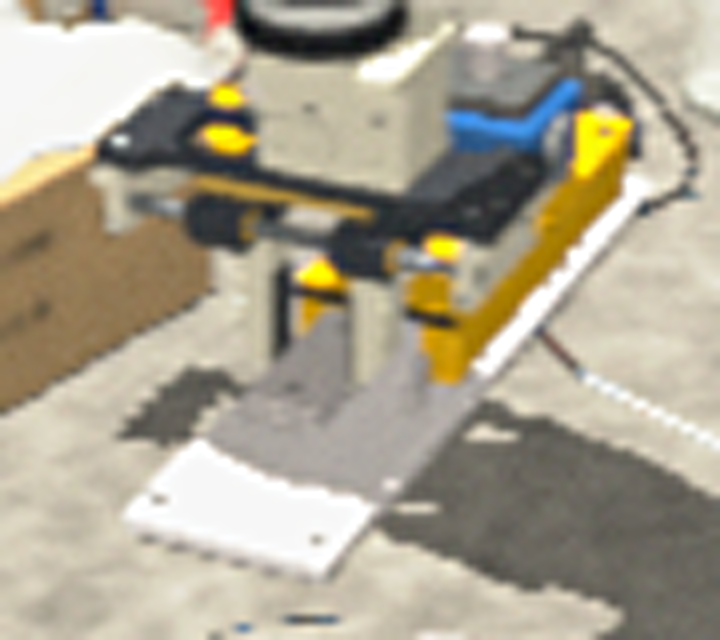

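View pics/t8.png

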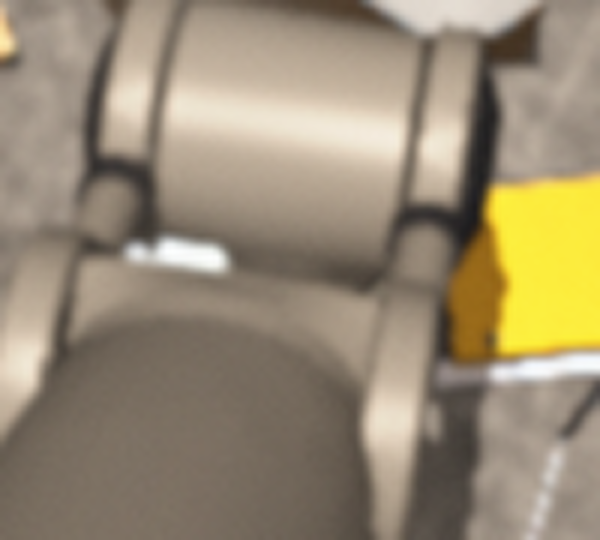

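```bash
python3 -m inch '[[[-0.005,0,0.04,0,0,0,1],[-0.005,0,0.08,0,0,0,1],[-0.005,0,0.1,0,0,0,1],[-0.005,0,0.11,0,0,0,1],[-0.005,0,0.115,0,0,0,1],[-0.005,0,0.119,0,0,0,1],[-0.005,0,0.119,0,0,0,1],[-0.005,0,0.119,0,0,0,1],[-0.005,0,0.119,0,0,0,1],[-0.005,0,0.119,0,0,0,1]]]'
python3 - <<'E'
from h import *
s=bot.capture('side')[:,:,::-1];crop(s,'pics/s9.png',220,150,310,230,8)
E
```

```text
time: 18.05
tool_pos: [498.0, 7.7, -18.3]
tcp_rot: [3.141, -0.0, 0.124]
contact_force: [0.1, -0.2, -3.4]
grip_width: 35.3
```

View pics/s9.png

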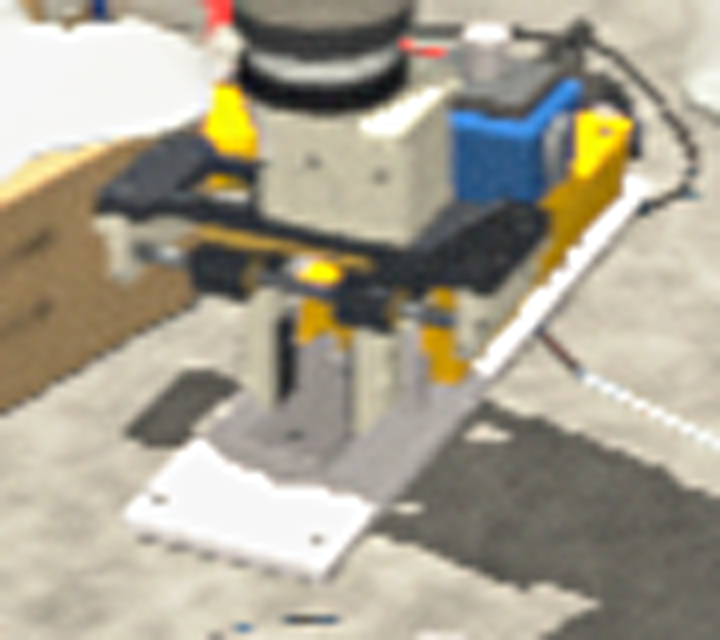

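```bash
python3 -m inch '[[[0,0,0.003,0,0,0,1],[0,0,0.006,0,0,0,1],[0,0,0.006,0,0,0,1],[0,0,0.006,0,0,0,0.1],[0,0,0.006,0,0,0,-0.3],[0,0,0.006,0,0,0,-0.4],[0,0,0.006,0,0,0,-0.4],[0,0,-0.1,0,0,0,-0.4],[0,0,-0.3,0,0,0,-0.4],[0,0,-0.5,0,0,0,-0.4]]]'
python3 go.py 562 346 80 23.5
```

```text
time: 19.35
tool_pos: [497.7, 7.7, 82.4]
tcp_rot: [-3.141, 0.001, 0.124]
contact_force: [-0.1, -0.5, -0.0]
grip_width: 64.3
t 19.35 pos [497.7   7.7  82.4] yaw [-1.7999e+02  5.0000e-02  7.1300e+00] F [-0.1 -0.5 -0. ] w 64.3 q6 [-0.14  0.41  1.75 -0.    0.98 -0.26]
shares [ 0.529  -1.6384  0.012 ] [-3.000e-04  1.000e-03 -3.639e-01]
```

```bash
python3 -m inch '[[[0,-0.25,-0.1,0,0,0,-1],[0.05,-0.5,-0.1,0,0,-0.1,-1],[0.1,-0.75,-0.1,0,0,-0.2,-1],[0.2,-1,-0.1,0,0,-0.364,-1],[0.35,-1,-0.1,0,0,-0.364,-1],[0.35,-1,-0.1,0,0,-0.364,-1],[0.35,-1,-0.1,0,0,-0.364,-1],[0.35,-1,-0.1,0,0,-0.364,-1],[0.35,-1,-0.1,0,0,-0.364,-1],[0.35,-1,-0.1,0,0,-0.364,-1]]]'
python3 go.py 562 346 80 23.5
python3 - <<'E'
from h import *
s=bot.capture('side')[:,:,::-1];crop(s,'pics/s10.png',160,150,310,260,5)
s=bot.capture('top')[:,:,::-1];cv2.imwrite('pics/t10f.png',s);crop(s,'pics/t10.png',110,140,290,240,4)
E
```

```text
time: 20.6
tool_pos: [542.5, 214.6, 101.8]
tcp_rot: [3.141, -0.0, 0.41]
contact_force: [-1.0, 0.3, 0.5]
grip_width: 91.7
t 20.6 pos [542.5 214.6 101.8] yaw [ 1.7999e+02 -1.0000e-02  2.3490e+01] F [-1.   0.3  0.5] w 91.7 q6 [ 0.25  0.53  1.48 -0.    1.13 -0.16]
shares [ 0.3514 -0.5637  0.109 ] [ 0.0001 -0.0002 -0.0003]
```

View pics/s10.png

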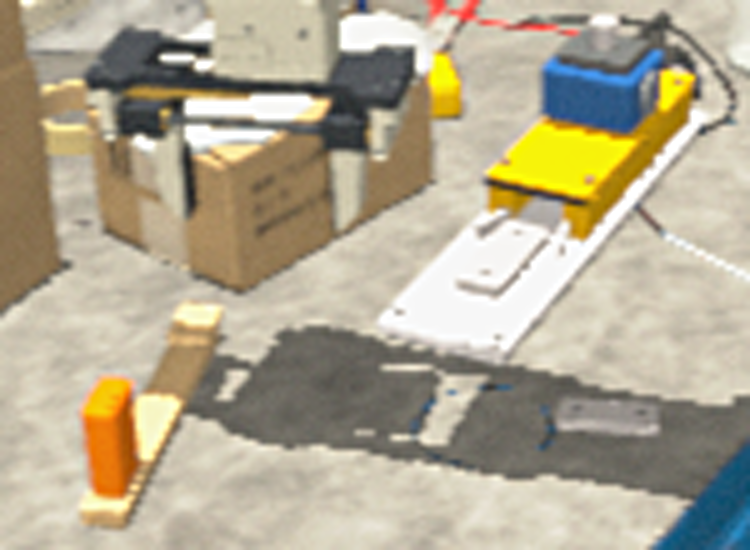

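View pics/t10.png

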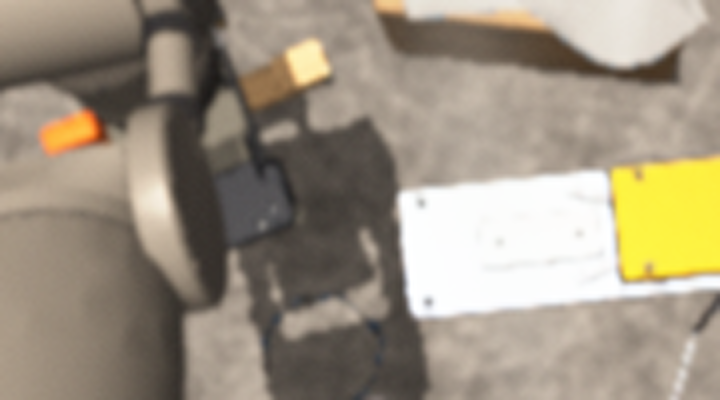

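Run:
```python
from h import *
M=np.array([505.5,-51.5]);f=np.array([.1219,-.9925]);l=np.array([.9925,.1219])
for p in[(500,242),(580,234),(540,238),(482,244)]:
  w=onz('top',p[0]/4+110-.4,p[1]/4+140-.4,24)[:2]-M; print('blank pts shear',w@f,w@l)
# orange grip, both views
for n,ff in(('top','t10f'),):
  im=up(cv2.imread(f'pics/{ff}.png'));h=cv2.cvtColor(im,cv2.COLOR_BGR2HSV).astype(int)
  m=((h[...,0]>3)&(h[...,0]<17)&(h[...,1]>190)&(h[...,2]>180)).astype(np.uint8);m[:, :110*4]=0;m[:,145*4:]=0;m[:160*4]=0;m[190*4:]=0
  ys,xs=np.nonzero(m);w=np.array([onz(n,(x+.5)/4-.5,(y+.5)/4-.5,78)[:2] for x,y in zip(xs,ys)],np.float32)
  print(cv2.minAreaRect(w),w.mean(0))
im=cv2.imread('pics/s10.png')
# side: stick base corners
for p in[(107,380),(107,385)]: print('grip top centre side',onz('side',p[0]/5+160-.4,p[1]/5+150-.4,78))
for p in[(200,305)]: print(onz('side',p[0]/5+160,p[1]/5+150,23.5))
```

```text
blank pts shear -86.44147523797167 0.12694900308205426
blank pts shear -26.317060194050644 -0.19006456249402678
blank pts shear -56.3794319838002 -0.03155691358331352
blank pts shear -99.9833957695891 0.0475710059411288
((562.3993530273438, 331.9657897949219), (15.402043342590332, 25.095613479614258), 66.06539154052734) [563.82574 330.7797 ]
grip top centre side [568.60133032 339.90286808  78.        ]
grip top centre side [564.9784416  343.86781431  78.        ]
[633.43879281 181.40438644  23.5       ]
```

Run:
```python
from h import *
def c4(x,y,z): return onz('top',x/9+115-.45,y/9+145-.45,z)[:2]
tip=c4(678,83,23.5)
# blade edges at z=14: upper edge pts & lower edge pts
u1,u2=c4(222,232,14),c4(555,100,14); l1,l2=c4(250,310,14),c4(585,180,14)
for a,b in((u1,u2),(l1,l2)): d=b-a;print('ang',np.degrees(np.arctan2(d[1],d[0])))
print('width',abs(np.cross(u2-u1,l1-u1))/np.linalg.norm(u2-u1))
d=(u2-u1)/np.linalg.norm(u2-u1)+(l2-l1)/np.linalg.norm(l2-l1);d/=np.linalg.norm(d);n=np.array([-d[1],d[0]])
c=((u1+u2+l1+l2)/4)@n
print('tip',tip,'off',tip@n-c)
tip=tip+n*(c-tip@n); print('grip from tip',tip-188*d,'tail',c4(105,345,14), 'd',d)
g=c4(110,256,78);print('grip top',g,'off axis',g@n-c,'along from tip',(tip-g)@d)
g=onz('top',127.3,172.3,78)[:2];print('grip top2',g,'off axis',g@n-c,'along from tip',(tip-g)@d)
```

```text
ang -66.61502516306996
ang -67.13274024241959
width 29.560553869519236
tip [637.0324868  175.71539977] off 1.5777228285392084
grip from tip [561.74334993 347.98854068] tail [544.71031029 368.71986452] d [ 0.39275636 -0.91964256]
grip top [560.952705   345.37489081] off axis -1.753638338416863 along from tip 185.90690716464258
grip top2 [563.03722924 344.00568702] off axis -0.37438462950854046 along from tip 183.82901893604296<stdin>:7: DeprecationWarning: Arrays of 2-dimensional vectors are deprecated. Use arrays of 3-dimensional vectors instead. (deprecated in NumPy 2.0)
```

```bash
python3 go.py 561.8 346.5 -9 23.1;  python3 -m inch '[[[0.1,-0.18,0,0,0,0,-1],[0.2,-0.36,0,0,0,0,-1],[0.35,-0.565,0,0,0,0.009,-1],[0.352,-0.566,0.1,0,0,0.009,-1],[0.352,-0.566,0.2,0,0,0.009,-1],[0.352,-0.566,0.3,0,0,0.009,-1],[0.352,-0.566,0.3,0,0,0.009,-1],[0.352,-0.566,0.3,0,0,0.009,-1],[0.352,-0.566,0.3,0,0,0.009,-1],[0.352,-0.566,0.3,0,0,0.009,-1]]]';  python3 go.py 561.8 346.5 -9 23.1
python3 - <<'E'
from h import *
s=bot.capture('side')[:,:,::-1];crop(s,'pics/s11.png',150,190,230,260,8)
E
```

```text
t 20.7 pos [542.6 214.7 101.7] yaw [ 1.7999e+02 -1.0000e-02  2.3500e+01] F [ 0.6 -0.3  0.5] w 91.6 q6 [ 0.25  0.53  1.48 -0.    1.13 -0.16]
shares [ 0.3509 -0.566   0.5536] [ 0.0001 -0.0002  0.0088]
time: 21.95
tool_pos: [562.4, 346.8, 42.4]
tcp_rot: [3.142, -0.001, 0.403]
contact_force: [0.4, -0.2, -0.3]
grip_width: 91.7
t 21.95 pos [562.4 346.8  42.4] yaw [ 1.80e+02 -7.00e-02  2.31e+01] F [ 0.4 -0.2 -0.3] w 91.7 q6 [ 0.44  0.72  1.3  -0.    1.12  0.03]
shares [-0.0038  0.0004  0.257 ] [ 0.0001 -0.0016  0.    ]
```

View pics/s11.png

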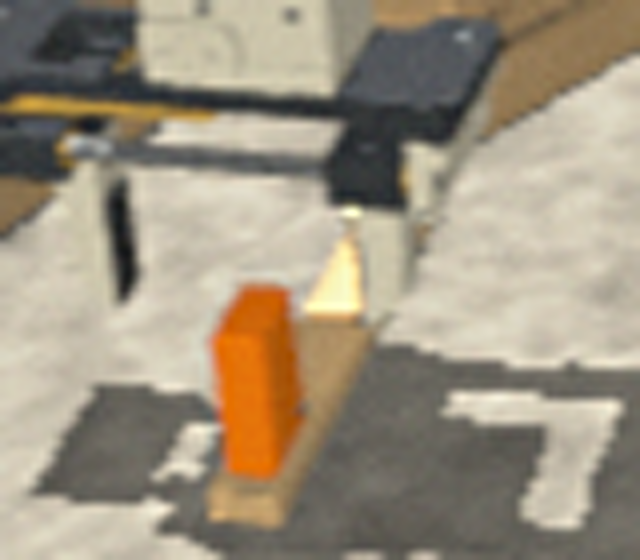

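```bash
python3 -m inch '[[[-0.004,0,0.08,0,0,0,-1],[-0.004,0,0.16,0,0,0,-1],[-0.004,0,0.22,0,0,0,-1],[-0.004,0,0.257,0,0,0,-1],[-0.004,0,0.257,0,0,0,-0.2],[-0.004,0,0.257,0,0,0,0.3],[-0.004,0,0.257,0,0,0,1],[-0.004,0,0.257,0,0,0,1],[-0.004,0,0.257,0,0,0,1],[-0.004,0,0.257,0,0,0,1]]]';  python3 go.py 561.8 346.5 50 7
python3 - <<'E'
from h import *
s=bot.capture('side')[:,:,::-1];crop(s,'pics/s12.png',150,190,230,260,8)
E
```

```text
time: 23.25
tool_pos: [561.3, 346.4, -9.8]
tcp_rot: [3.142, -0.0, 0.403]
contact_force: [-0.8, 0.2, -0.6]
grip_width: 36.6
t 23.25 pos [561.3 346.4  -9.8] yaw [ 1.7999e+02 -1.0000e-02  2.3100e+01] F [-0.8  0.2 -0.6] w 36.6 q6 [ 0.44  0.78  1.34 -0.    1.02  0.03]
shares [ 0.0025  0.0006 -0.2988] [ 1.000e-04 -1.000e-04  3.578e-01]
```

View pics/s12.png

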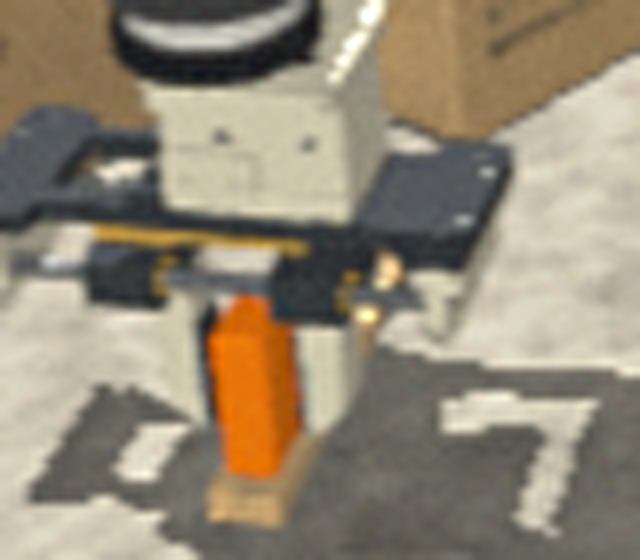

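```bash
python3 -m inch '[[[0,0,0,0,0,0,1],[0,0,0,0,0,0,1],[0,0,0,0,0,0,1],[0,0,0,0,0,0,1],[0,0,0,0,0,0,1],[0,0,-0.05,0,0,0,1],[0,0,-0.1,0,0,0,1],[0,0,-0.2,0,0,0,1],[0,0,-0.25,0,0,0,1],[0,0,-0.25,0,0,0,1]]]';  python3 go.py 462 305 40 7
python3 - <<'E'
from h import *
s=bot.capture('side')[:,:,::-1];crop(s,'pics/s13.png',150,160,250,260,6)
E
```

```text
time: 24.55
tool_pos: [561.9, 346.7, 41.4]
tcp_rot: [-3.142, -0.002, 0.403]
contact_force: [-0.2, -0.4, -1.2]
grip_width: 21.9
t 24.55 pos [561.9 346.7  41.4] yaw [-1.800e+02 -1.200e-01  2.311e+01] F [-0.2 -0.4 -1.2] w 21.9 q6 [ 0.44  0.72  1.3  -0.    1.12  0.03]
shares [-0.5411 -0.0041  0.0057] [-0.0004 -0.0028  0.3579]
```

View pics/s13.png

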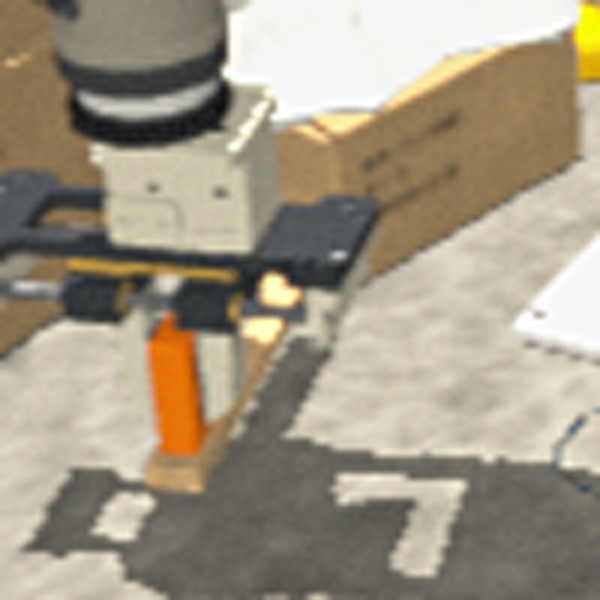

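```bash
python3 go.py 465.9 270.8 20 7
```

```text
t 24.6 pos [561.3 346.4  40.4] yaw [ 1.7999e+02 -2.0000e-02  2.3100e+01] F [ 0.2 -1.  -1.9] w 21.9 q6 [ 0.44  0.72  1.3  -0.    1.12  0.03]
shares [-0.5871  0.1605  0.1017] [ 0.     -0.0005  0.3579]
```

```bash
python3 -m inch '[[[-0.1,0.02,0,0,0,0.08,1],[-0.2,0.05,0,0,0,0.16,1],[-0.3,0.08,0,0,0,0.24,1],[-0.4,0.11,0,0,0,0.32,1],[-0.5,0.14,0,0,0,0.358,1],[-0.587,0.16,0.05,0,0,0.358,1],[-0.587,0.16,0.1,0,0,0.358,1],[-0.587,0.16,0.1,0,0,0.358,1],[-0.587,0.16,0.1,0,0,0.358,1],[-0.587,0.16,0.1,0,0,0.358,1]]]';  python3 go.py 468.3 251.2 5 7
python3 - <<'E'
from h import *
s=bot.capture('side')[:,:,::-1];crop(s,'pics/s14.png',180,160,300,260,6)
s=bot.capture('top')[:,:,::-1];crop(s,'pics/t14.png',140,160,270,230,6)
E
```

```text
time: 25.85
tool_pos: [466.4, 271.3, 20.3]
tcp_rot: [-3.141, -0.001, 0.122]
contact_force: [0.8, 0.4, -1.9]
grip_width: 21.9
t 25.85 pos [466.4 271.3  20.3] yaw [-1.7999e+02 -4.0000e-02  7.0000e+00] F [ 0.8  0.4 -1.9] w 21.9 q6 [ 0.38  0.56  1.69 -0.    0.89  0.26]
shares [-0.0029  0.1007  0.0767] [-0.0002 -0.0009  0.    ]
```

View pics/s14.png

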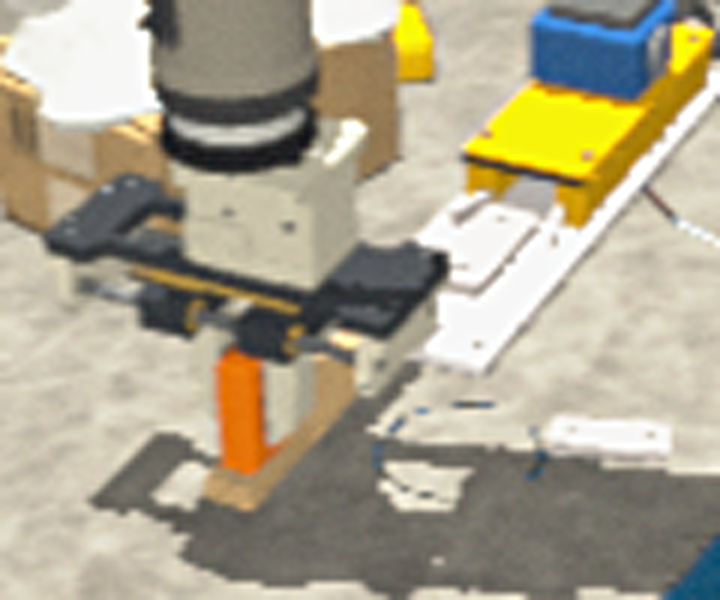

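View pics/t14.png

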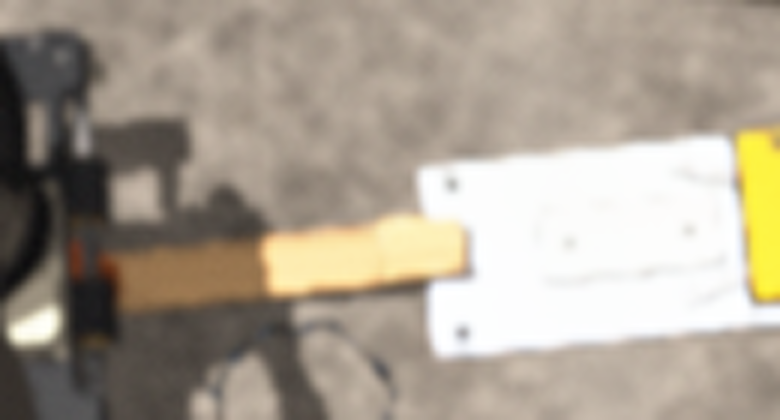

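```bash
cat > sh.py <<'E'
from h import *
M=np.array([505.5,-51.5]);f=np.array([.1219,-.9925]);l=np.array([.9925,.1219])
def S(n,u,v,z): w=onz(n,u,v,z)[:2]-M; return (w@f).round(1),(w@l).round(1)
def Tsh(): 
    w=np.array(bot.get_obs()['tool_pos'][:2])-M; return (w@f).round(1),(w@l).round(1)
E
python3 - <<'E'
from sh import *
t=lambda x,y,z:S('top',x/6+140-.4,y/6+160-.4,z)
print('tcp',Tsh()); 
for z in(40,50,55): print(z,'tip',t(467,220,z),t(467,275,z),'lip back',t(378,222,z),t(383,288,z))
print('edges',t(262,236,30+14),t(268,297,30+14))
E
```

```text
tcp (np.float64(-325.0), np.float64(0.3))
40 tip (np.float64(-135.1), np.float64(14.3)) (np.float64(-137.5), np.float64(-13.0)) lip back (np.float64(-178.9), np.float64(18.0)) (np.float64(-179.0), np.float64(-15.0))
50 tip (np.float64(-134.2), np.float64(12.5)) (np.float64(-136.6), np.float64(-14.5)) lip back (np.float64(-177.6), np.float64(16.1)) (np.float64(-177.7), np.float64(-16.5))
55 tip (np.float64(-133.8), np.float64(11.6)) (np.float64(-136.1), np.float64(-15.3)) lip back (np.float64(-176.9), np.float64(15.2)) (np.float64(-177.0), np.float64(-17.3))
edges (np.float64(-235.7), np.float64(16.3)) (np.float64(-234.8), np.float64(-14.1))
```

```bash
python3 -m inch '[[[0,0,0.02,0,0,-0.011,1],[0,0,0.04,0,0,-0.011,1],[0,0.02,0.06,0,0,-0.011,1],[0,0.03,0.07,0,0,-0.011,1],[0,0.04,0.08,0,0,-0.011,1],[0,0.04,0.085,0,0,-0.011,1],[0,0.04,0.085,0,0,-0.011,1],[0,0.04,0.085,0,0,-0.011,1],[0,0.04,0.085,0,0,-0.011,1],[0,0.04,0.085,0,0,-0.011,1]]]'
python3 - <<'E'
from sh import *
print(Tsh())
s=bot.capture('side')[:,:,::-1];crop(s,'pics/s15.png',200,160,290,260,8)
s=bot.capture('top')[:,:,::-1];crop(s,'pics/t15.png',150,160,270,230,6)
E
```

```text
time: 27.2
tool_pos: [466.9, 263.0, 3.2]
tcp_rot: [3.142, -0.0, 0.131]
contact_force: [-0.2, -0.3, -2.1]
grip_width: 21.6
(np.float64(-316.9), np.float64(-0.0))
```

View pics/s15.png

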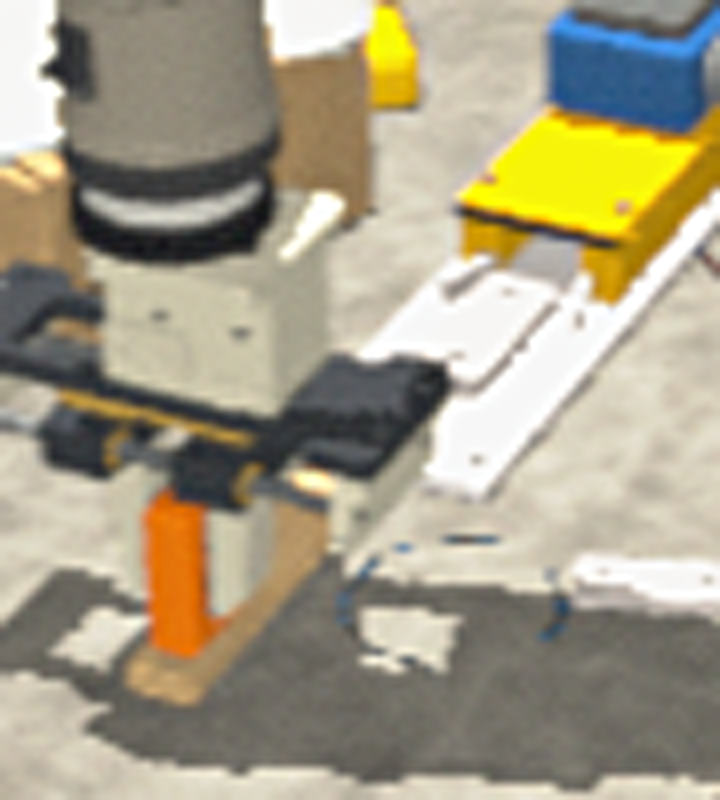

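View pics/t15.png

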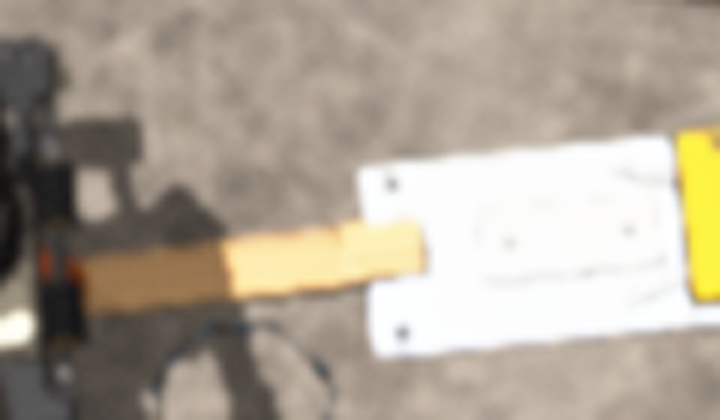

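```bash
python3 -m inch '[[[0,0.03,0,0,0,0,1],[0,0.06,0,0,0,0,1],[0,0.09,0,0,0,0,1],[-0.001,0.12,0,0,0,0,1],[-0.001,0.13,0,0,0,0,1],[-0.001,0.136,0,0,0,0,1],[-0.001,0.142,0,0,0,0,1],[-0.001,0.148,0,0,0,0,1],[-0.001,0.154,0,0,0,0,1],[-0.001,0.16,0,0,0,0,1]]]'
python3 - <<'E'
from sh import *
print(Tsh())
s=bot.capture('side')[:,:,::-1];crop(s,'pics/s16.png',200,160,300,260,7)
s=bot.capture('top')[:,:,::-1];crop(s,'pics/t16.png',150,160,270,230,6)
E
```

```text
time: 28.55
tool_pos: [470.8, 231.2, 3.2]
tcp_rot: [3.141, 0.0, 0.131]
contact_force: [-0.5, 0.7, -1.8]
grip_width: 21.8
(np.float64(-284.8), np.float64(-0.0))
```

View pics/t16.png

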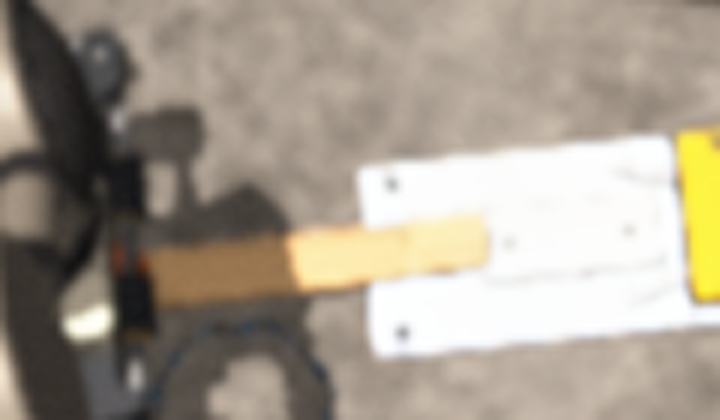

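View pics/s16.png

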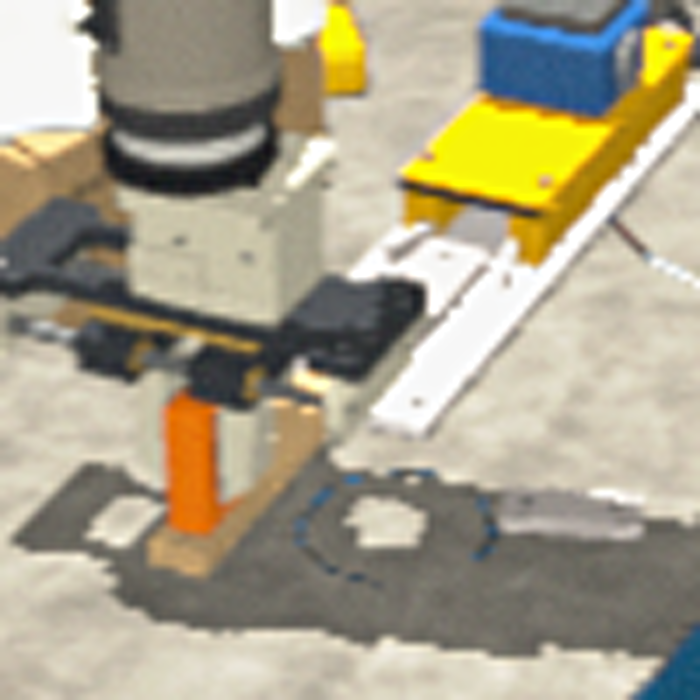

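```bash
python3 -m inch '[[[0,0.006,0,0,0,0,1],[0,0.012,0,0,0,0,1],[0,0.018,0,0,0,0,1],[0,0.024,0,0,0,0,1],[0,0.03,0,0,0,0,1],[0,0.036,0,0,0,0,1],[0,0.042,0,0,0,0,1],[0,0.05,0,0,0,0,1],[0,0.06,0,0,0,0,1],[-0.001,0.07,0,0,0,0,1]]]'
python3 - <<'E'
from sh import *
print(Tsh(),bot.get_obs()['contact_force']@np.r_[f,0],bot.get_obs()['moment'])
s=bot.capture('top')[:,:,::-1];crop(s,'pics/t17.png',150,160,270,230,6)
E
```

```text
time: 29.9
tool_pos: [472.5, 217.2, 3.2]
tcp_rot: [3.141, -0.0, 0.131]
contact_force: [-0.8, 2.3, -0.7]
grip_width: 21.8
(np.float64(-270.7), np.float64(-0.0)) -2.412411095856709 [ 0.41615762 -0.1162363   0.07800579]
```

View pics/t17.png

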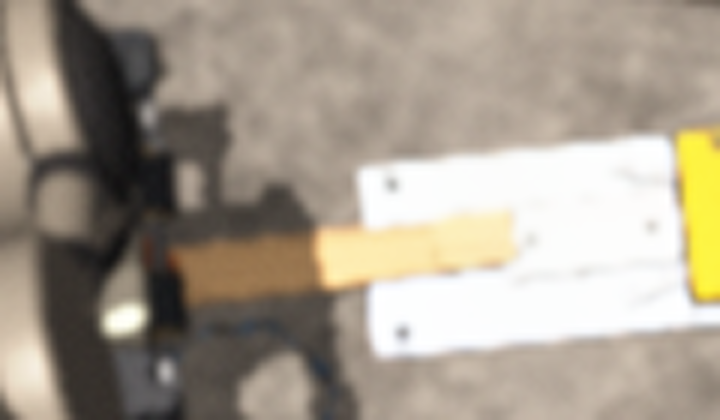

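```bash
python3 -m inch '[[[0,0.008,0,0,0,0,1],[0,0.02,0,0,0,0,1],[0,0.038,0,0,0,0,1],[0,0.056,0,0,0,0,1],[-0.001,0.074,0,0,0,0,1],[-0.001,0.092,0,0,0,0,1],[-0.001,0.11,0,0,0,0,1],[-0.001,0.128,0,0,0,0,1],[-0.001,0.146,0,0,0,0,1],[-0.0015,0.164,0,0,0,0,1]]]'
python3 - <<'E'
from sh import *
o=bot.get_obs();print(Tsh(),o['contact_force']@np.r_[f,0],o['moment'])
s=bot.capture('top')[:,:,::-1];crop(s,'pics/t18.png',150,160,270,230,6)
E
```

```text
time: 31.2
tool_pos: [476.4, 184.5, 3.2]
tcp_rot: [3.142, -0.0, 0.131]
contact_force: [-0.0, 1.3, -1.1]
grip_width: 21.9
(np.float64(-237.8), np.float64(-0.1)) -1.3107034829163395 [ 0.4410813  -0.04304409 -0.03994428]
```

View pics/t18.png

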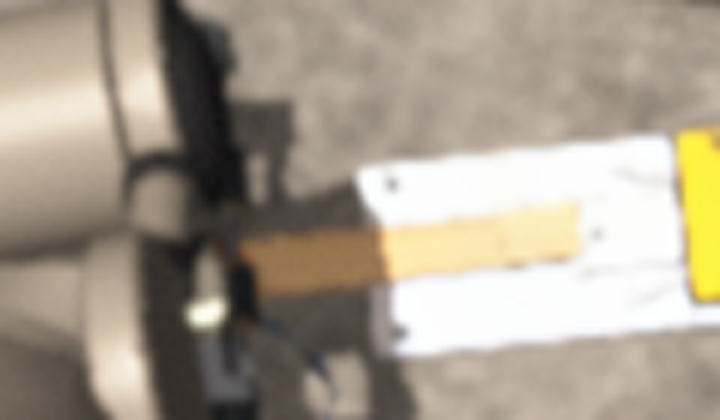

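```bash
python3 -m inch '[[[0,0.018,0,0,0,0,1],[0,0.038,0,0,0,0,1],[0,0.06,0,0,0,0,1],[0,0.082,0,0,0,0,1],[-0.001,0.104,0,0,0,0,1],[-0.001,0.126,0,0,0,0,1],[-0.001,0.148,0,0,0,0,1],[-0.001,0.17,0,0,0,0,1],[-0.001,0.192,0,0,0,0,1],[-0.002,0.21,0,0,0,0,1]]]'
python3 - <<'E'
from sh import *
o=bot.get_obs();print(Tsh(),o['contact_force']@np.r_[f,0],o['moment'])
s=bot.capture('top')[:,:,::-1];crop(s,'pics/t19.png',150,160,270,230,6)
E
```

```text
time: 32.5
tool_pos: [481.5, 142.7, 3.2]
tcp_rot: [3.141, 0.0, 0.131]
contact_force: [-0.2, 3.5, -1.7]
grip_width: 21.6
(np.float64(-195.7), np.float64(-0.1)) -3.502379739782949 [ 0.47817005 -0.09101551 -0.0008878 ]
```

View pics/t19.png

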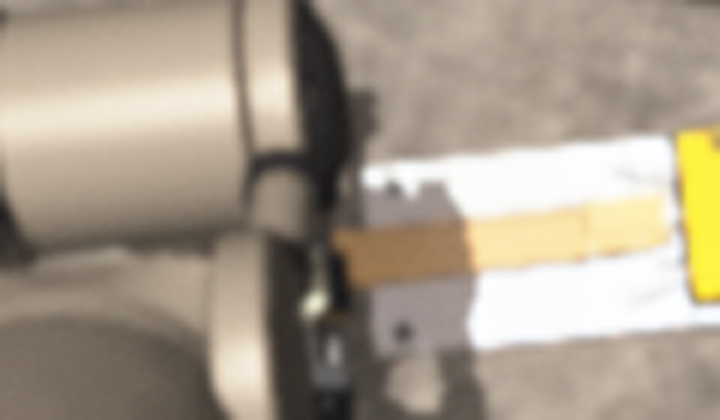

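```bash
python3 - <<'E'
from sh import *
print(S('top',669/6+150-.4,220/6+160-.4,35.5), S('top',685/6+150-.4,210/6+160-.4,52))
E
python3 -m inch '[[[0,0.01,0,0,0,0,1],[0,0.02,0,0,0,0,1],[0,0.03,0,0,0,0,1],[0,0.04,0,0,0,0,1],[0,0.05,0,0,0,0,1],[0,0.06,0,0,0,0,1],[-0.001,0.07,0,0,0,0,1],[-0.001,0.08,0,0,0,0,1],[-0.001,0.09,0,0,0,0,1],[-0.001,0.1,0,0,0,0,1]]]'
python3 - <<'E'
from sh import *
o=bot.get_obs();print(Tsh(),o['contact_force']@np.r_[f,0],o['moment'])
E
```

```text
(np.float64(-6.8), np.float64(1.4)) (np.float64(1.0), np.float64(2.7))
time: 33.8
tool_pos: [483.9, 123.1, 3.2]
tcp_rot: [3.141, 0.0, 0.131]
contact_force: [-0.3, 2.4, -1.4]
grip_width: 21.8
(np.float64(-175.9), np.float64(-0.2)) -2.3847172638323024 [ 0.43910971 -0.10982254  0.00978813]
```

```bash
python3 -m inch '[[[0,0.004,0,0,0,0,1],[0,0.008,0,0,0,0,1],[0,0.012,0,0,0,0,1],[0,0.016,0,0,0,0,1],[0,0.02,0,0,0,0,1],[0,0.024,0,0,0,0,1],[0,0.028,0,0,0,0,1],[0,0.031,0,0,0,0,1],[0,0.034,0,0,0,0,1],[0,0.037,0,0,0,0,1]]]'
python3 -c "
from sh import *
o=bot.get_obs();print(Tsh(),o['contact_force']@np.r_[f,0],o['moment'])"
python3 -m inch '[[[0,0.002,0,0,0,0,1],[0,0.005,0,0,0,0,1],[0,0.0075,0,0,0,0,1],[0,0.01,0,0,0,0,1],[0,0.0125,0,0,0,0,1],[0,0.015,0,0,0,0,1],[0,0.0175,0,0,0,0,1],[0,0.02,0,0,0,0,1],[0,0.0225,0,0,0,0,1],[0,0.025,0,0,0,0,1]]]'
python3 -c "
from sh import *
o=bot.get_obs();print(Tsh(),o['contact_force']@np.r_[f,0],o['moment'])"
```

```text
time: 35.05
tool_pos: [484.8, 115.8, 3.2]
tcp_rot: [3.141, -0.0, 0.131]
contact_force: [-0.3, 3.1, -0.7]
grip_width: 21.9
(np.float64(-168.6), np.float64(-0.1)) -3.1255083048498573 [ 0.43423067 -0.0288881  -0.04047209]
time: 36.3
tool_pos: [485.5, 110.8, 3.2]
tcp_rot: [3.142, 0.0, 0.131]
contact_force: [-0.3, 2.4, -0.5]
grip_width: 22.3
(np.float64(-163.6), np.float64(-0.1)) -2.4658829530930038 [ 0.45205707 -0.0338309  -0.05073906]
```

```bash
python3 -m inch '[[[0,0.0025,0,0,0,0,1],[0,0.005,0,0,0,0,1],[0,0.0075,0,0,0,0,1],[0,0.01,0,0,0,0,1],[0,0.0125,0,0,0,0,1],[0,0.015,0,0,0,0,1],[0,0.0175,0,0,0,0,1],[0,0.02,0,0,0,0,1],[0,0.0225,0,0,0,0,1],[0,0.025,0,0,0,0,1]]]'
python3 -c "
from sh import *
o=bot.get_obs();print(Tsh(),o['contact_force']@np.r_[f,0],o['moment'])"
```

```text
time: 37.55
tool_pos: [486.2, 105.9, 3.2]
tcp_rot: [3.142, -0.0, 0.131]
contact_force: [-0.6, 2.1, -1.2]
grip_width: 21.4
(np.float64(-158.6), np.float64(-0.0)) -2.142587382657628 [ 0.37678643 -0.04543973 -0.0332135 ]
```

```bash
F=$(python3 -c "
from sh import *
o=bot.get_obs();print(abs(o['contact_force']@np.r_[f,0]))"); echo $F
```

```text
2.142587382657628
```

```bash
python3 -m inch '[[[0,0.0025,0,0,0,0,1],[0,0.005,0,0,0,0,1],[0,0.0075,0,0,0,0,1],[0,0.01,0,0,0,0,1],[0,0.0125,0,0,0,0,1],[0,0.015,0,0,0,0,1],[0,0.0175,0,0,0,0,1],[0,0.02,0,0,0,0,1],[0,0.0225,0,0,0,0,1],[0,0.025,0,0,0,0,1]]]'
python3 -c "
from sh import *
o=bot.get_obs();print(Tsh(),o['contact_force']@np.r_[f,0],o['moment'])"
```

```text
time: 38.8
tool_pos: [486.8, 100.9, 3.2]
tcp_rot: [3.141, -0.0, 0.131]
contact_force: [0.1, 2.0, -1.1]
grip_width: 22.1
(np.float64(-153.6), np.float64(0.0)) -2.0195176773047994 [ 0.4740793  -0.06870517  0.01206595]
```

```bash
python3 -m inch '[[[0,0.0025,0,0,0,0,1],[0,0.005,0,0,0,0,1],[0,0.0075,0,0,0,0,1],[0,0.01,0,0,0,0,1],[0,0.0125,0,0,0,0,1],[0,0.015,0,0,0,0,1],[0,0.0175,0,0,0,0,1],[0,0.02,0,0,0,0,1],[0,0.0225,0,0,0,0,1],[0,0.025,0,0,0,0,1]]]'
python3 -c "
from sh import *
o=bot.get_obs();print(Tsh(),o['contact_force']@np.r_[f,0],o['moment'])"
```

```text
time: 40.05
tool_pos: [487.4, 96.0, 3.2]
tcp_rot: [3.142, -0.0, 0.131]
contact_force: [-0.3, 2.1, -0.6]
grip_width: 21.9
(np.float64(-148.6), np.float64(0.1)) -2.100729119585946 [ 0.48082957 -0.0309467  -0.00902667]
```

```bash
python3 -m inch '[[[0,0.0025,0,0,0,0,1],[0,0.005,0,0,0,0,1],[0,0.0075,0,0,0,0,1],[0,0.01,0,0,0,0,1],[0,0.0125,0,0,0,0,1],[0,0.015,0,0,0,0,1],[0,0.0175,0,0,0,0,1],[0,0.02,0,0,0,0,1],[0,0.0225,0,0,0,0,1],[0,0.025,0,0,0,0,1]]]'
python3 -c "
from sh import *
o=bot.get_obs();print(Tsh(),o['contact_force']@np.r_[f,0],o['moment'])"
```

```text
time: 41.3
tool_pos: [488.1, 91.0, 3.2]
tcp_rot: [3.141, -0.0, 0.131]
contact_force: [-0.6, 2.7, 0.0]
grip_width: 22.0
(np.float64(-143.6), np.float64(0.1)) -2.787223477342985 [ 0.47767278 -0.06453563 -0.02859497]
```

```bash
python3 -m inch '[[[0,0.0025,0,0,0,0,1],[0,0.005,0,0,0,0,1],[0,0.0075,0,0,0,0,1],[0,0.01,0,0,0,0,1],[0,0.0125,0,0,0,0,1],[0,0.015,0,0,0,0,1],[0,0.0175,0,0,0,0,1],[0,0.02,0,0,0,0,1],[0,0.0225,0,0,0,0,1],[0,0.025,0,0,0,0,1]]]'
python3 -c "
from sh import *
o=bot.get_obs();print(Tsh(),o['contact_force']@np.r_[f,0],o['moment'])"
```

```text
time: 42.55
tool_pos: [488.7, 86.1, 3.2]
tcp_rot: [3.142, 0.0, 0.131]
contact_force: [-0.2, 2.6, -0.4]
grip_width: 22.0
(np.float64(-138.6), np.float64(0.1)) -2.6168650666267306 [ 0.4340664  -0.02286443  0.0074422 ]
```

```bash
python3 -m inch '[[[0,0.0025,0,0,0,0,1],[0,0.005,0,0,0,0,1],[0,0.0075,0,0,0,0,1],[0,0.01,0,0,0,0,1],[0,0.0125,0,0,0,0,1],[0,0.015,0,0,0,0,1],[0,0.0175,0,0,0,0,1],[0,0.02,0,0,0,0,1],[0,0.0225,0,0,0,0,1],[0,0.025,0,0,0,0,1]]]'
python3 -c "
from sh import *
o=bot.get_obs();print(Tsh(),o['contact_force']@np.r_[f,0],o['moment'])"
```

```text
time: 43.8
tool_pos: [489.4, 81.1, 3.2]
tcp_rot: [3.141, 0.0, 0.131]
contact_force: [0.0, 3.5, -1.1]
grip_width: 22.1
(np.float64(-133.6), np.float64(0.2)) -3.4333750471625897 [ 0.50485657 -0.07576272  0.04917601]
```

```bash
python3 -m inch '[[[0,0.002,0,0,0,0,1],[0,0.004,0,0,0,0,1],[0,0.006,0,0,0,0,1],[0,0.008,0,0,0,0,1],[0,0.01,0,0,0,0,1],[0,0.012,0,0,0,0,1],[0,0.014,0,0,0,0,1],[0,0.016,0,0,0,0,1],[0,0.018,0,0,0,0,1],[0,0.02,0,0,0,0,1]]]'
python3 -c "
from sh import *
o=bot.get_obs();print(Tsh(),o['contact_force']@np.r_[f,0],o['moment'])"
```

```text
time: 45.05
tool_pos: [489.9, 77.1, 3.2]
tcp_rot: [3.142, 0.0, 0.131]
contact_force: [-0.6, 2.6, -2.1]
grip_width: 22.1
(np.float64(-129.6), np.float64(0.2)) -2.6991519348289117 [ 0.3966854  -0.07070075  0.00730625]
```

```bash
python3 -m inch '[[[0,0.0025,0,0,0,0,1],[0,0.005,0,0,0,0,1],[0,0.0075,0,0,0,0,1],[0,0.01,0,0,0,0,1],[0,0.0125,0,0,0,0,1],[0,0.015,0,0,0,0,1],[0,0.0175,0,0,0,0,1],[0,0.02,0,0,0,0,1],[0,0.0225,0,0,0,0,1],[0,0.025,0,0,0,0,1]]]'
python3 -c "
from sh import *
o=bot.get_obs();print(Tsh(),o['contact_force']@np.r_[f,0],o['moment'])"
```

```text
time: 46.3
tool_pos: [490.6, 72.2, 3.2]
tcp_rot: [3.142, -0.0, 0.131]
contact_force: [-0.3, 2.8, -0.7]
grip_width: 22.2
(np.float64(-124.6), np.float64(0.3)) -2.824473732539465 [ 0.48726696 -0.05821776 -0.04249663]
```

```bash
python3 -m inch '[[[0,0.0025,0,0,0,0,1],[0,0.005,0,0,0,0,1],[0,0.0075,0,0,0,0,1],[0,0.01,0,0,0,0,1],[0,0.0125,0,0,0,0,1],[0,0.015,0,0,0,0,1],[0,0.0175,0,0,0,0,1],[0,0.02,0,0,0,0,1],[0,0.0225,0,0,0,0,1],[0,0.025,0,0,0,0,1]]]'
python3 -c "
from sh import *
o=bot.get_obs();print(Tsh(),o['contact_force']@np.r_[f,0],o['moment'])"
```

```text
time: 47.55
tool_pos: [491.2, 67.2, 3.2]
tcp_rot: [3.142, 0.0, 0.131]
contact_force: [-0.5, 2.1, -0.8]
grip_width: 21.8
(np.float64(-119.6), np.float64(0.3)) -2.1578677823872905 [ 0.44725162 -0.00178733  0.02335353]
```

```bash
python3 -m inch '[[[0,0.0025,0,0,0,0,1],[0,0.005,0,0,0,0,1],[0,0.0075,0,0,0,0,1],[0,0.01,0,0,0,0,1],[0,0.0125,0,0,0,0,1],[0,0.015,0,0,0,0,1],[0,0.0175,0,0,0,0,1],[0,0.02,0,0,0,0,1],[0,0.0225,0,0,0,0,1],[0,0.025,0,0,0,0,1]]]'
python3 -c "
from sh import *
o=bot.get_obs();print(Tsh(),o['contact_force']@np.r_[f,0],o['moment'])"
```

```text
time: 48.8
tool_pos: [491.9, 63.7, 3.4]
tcp_rot: [-3.14, -0.001, 0.131]
contact_force: [-0.9, 11.4, 2.2]
grip_width: 22.0
(np.float64(-116.0), np.float64(0.5)) -11.442988045301192 [ 1.59369518  0.06296857 -0.00289481]
```

```bash
python3 -m inch '[[[0,0.001,0,0,0,0,1],[0,0.002,0,0,0,0,1],[0,0.003,0,0,0,0,1],[0,0.004,0,0,0,0,1],[0,0.005,0,0,0,0,1],[0,0.006,0,0,0,0,1],[0,0.007,0,0,0,0,1],[0,0.008,0,0,0,0,1],[0,0.009,0,0,0,0,1],[0,0.009,0,0,0,0,1]]]'
python3 -c "
from sh import *
o=bot.get_obs();print(Tsh(),o['contact_force']@np.r_[f,0],o['moment'],np.degrees(o['tcp_rot']))"
```

```text
time: 50.05
tool_pos: [492.1, 61.9, 3.4]
tcp_rot: [-3.14, -0.0, 0.131]
contact_force: [-0.6, 10.6, 1.7]
grip_width: 22.0
(np.float64(-114.2), np.float64(0.5)) -10.623257013873967 [ 1.56415912 -0.03511504  0.06212464] [-1.79908807e+02 -2.65256280e-02  7.48131187e+00]
```

```bash
python3 -m inch '[[[0,0.001,0,0,0,0,1],[0,0.002,0,0,0,0,1],[0,0.003,0,0,0,0,1],[0,0.004,0,0,0,0,1],[0,0.005,0,0,0,0,1],[0,0.006,0,0,0,0,1],[0,0.007,0,0,0,0,1],[0,0.008,0,0,0,0,1],[0,0.009,0,0,0,0,1],[0,0.01,0,0,0,0,1]]]'
python3 - <<'E'
from sh import *
o=bot.get_obs();print(Tsh(),o['contact_force']@np.r_[f,0],o['moment'],np.degrees(o['tcp_rot']))
cv2.imwrite('pics/t30.png',up(bot.capture('side')[150:270,180:330,::-1],5))
E
```

```text
time: 51.3
tool_pos: [492.3, 59.9, 3.5]
tcp_rot: [-3.14, -0.001, 0.131]
contact_force: [-1.0, 10.2, 1.0]
grip_width: 21.8
(np.float64(-112.2), np.float64(0.5)) -10.26833747673429 [1.57744409 0.01047897 0.02236111] [-1.79907394e+02 -2.89320479e-02  7.48137075e+00]
```

View pics/t30.png

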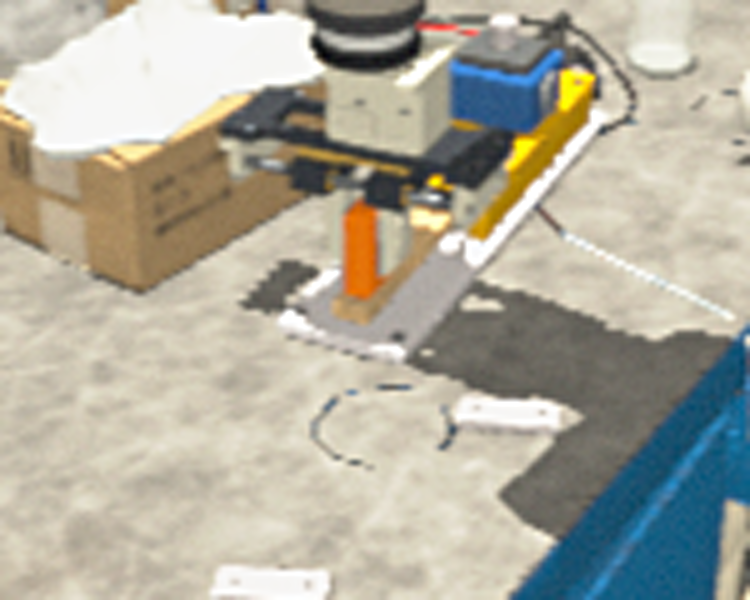

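```bash
python3 -m inch '[[[0,-0.02,0,0,0,0,1],[0.001,-0.08,0,0,0,0,1],[0.002,-0.2,0,0,0,0,1],[0.003,-0.33,0,0,0,0,1],[0.004,-0.46,0,0,0,0,1],[0.005,-0.59,0,0,0,0,1],[0.006,-0.72,0,0,0,0,1],[0.008,-0.85,0,0,0,0,1],[0.009,-0.98,0,0,0,0,1],[0.009,-1,0,0,0,0,1]]]'
python3 go.py 458.2 334.6 -8.5 7.5
```

```text
time: 52.6
tool_pos: [467.6, 258.5, 3.0]
tcp_rot: [3.141, -0.0, 0.133]
contact_force: [0.0, -0.7, -1.2]
grip_width: 21.9
t 52.6 pos [467.6 258.5   3. ] yaw [ 1.7999e+02 -1.0000e-02  7.6200e+00] F [ 0.  -0.7 -1.2] w 21.9 q6 [ 0.36  0.58  1.72 -0.    0.84  0.23]
shares [ 0.0037 -0.3833  0.0575] [ 0.0003 -0.0002  0.0027]
```

```bash
python3 -m inch '[[[0,-0.1,0,0,0,0,1],[0,-0.2,0,0,0,0,1],[0.003,-0.3,0,0,0,0,1],[0.003,-0.385,0,0,0,0,1],[0.003,-0.385,0,0,0,0,1],[0.003,-0.385,0.02,0,0,0,1],[0.003,-0.385,0.04,0,0,0,1],[0.003,-0.385,0.05,0,0,0,1],[0.003,-0.385,0.056,0,0,0,1],[0.003,-0.385,0.056,0,0,0,1]]]'
python3 - <<'E'
from sh import *
o=bot.get_obs();print(Tsh(),o['contact_force'],o['tool_pos'])
cv2.imwrite('pics/s31.png',up(bot.capture('side')[150:270,150:300,::-1],5))
E
```

```text
time: 53.85
tool_pos: [458.7, 333.3, -8.1]
tcp_rot: [3.141, 0.0, 0.13]
contact_force: [0.2, 0.2, -1.7]
grip_width: 22.1
(np.float64(-387.7), np.float64(0.5)) [ 0.24926253  0.23318886 -1.71342599] [458.71345489 333.34683317  -8.08601003]
```

View pics/s31.png

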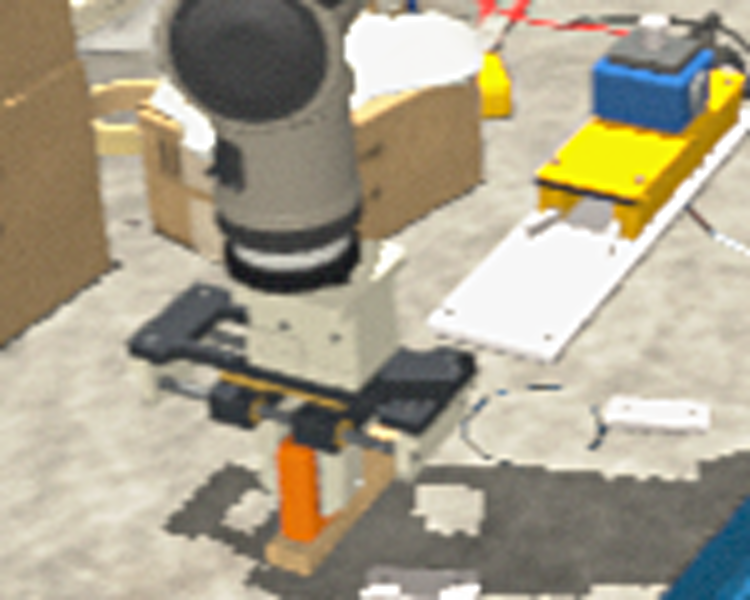

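```bash
python3 -m inch '[[[0,0,0.003,0,0,0,1],[0,0,0.006,0,0,0,1],[0,0,0.009,0,0,0,1],[0,0,0.009,0,0,0,1],[0,0,0.009,0,0,0,0.3],[0,0,0.009,0,0,0,0],[0,0,0.009,0,0,0,-0.3],[0,0,0.009,0,0,0,-0.5],[0,0,0.009,0,0,0,-0.5],[0,0,0.009,0,0,0,-0.5]]]'
python3 -m inch '[[[0,0,-0.05,0,0,0,-0.5],[0,0,-0.15,0,0,0,-0.5],[0,0,-0.3,0,0,0,-0.5],[0,0,-0.45,0,0,0,-0.5],[0,0,-0.6,0,0,0,-0.5],[0,0,-0.75,0,0,0,-0.5],[0,0,-0.75,0,0,0,-0.5],[0,0,-0.75,0,0,0,-0.5],[0,0,-0.75,0,0,0,-0.5],[0,0,-0.75,0,0,0,-0.5]]]'
python3 - <<'E'
from h import *
cv2.imwrite('pics/s32.png',up(bot.capture('side')[150:270,150:300,::-1],5))
cv2.imwrite('pics/t32.png',bot.capture('top')[:,:,::-1])
E
```

```text
time: 55.15
tool_pos: [458.7, 333.5, -9.8]
tcp_rot: [3.142, -0.0, 0.131]
contact_force: [0.2, -0.0, 0.3]
grip_width: 68.6
time: 56.4
tool_pos: [458.3, 333.3, 139.3]
tcp_rot: [3.141, 0.002, 0.131]
contact_force: [0.3, 0.7, -0.2]
grip_width: 69.0
```

View pics/s32.png

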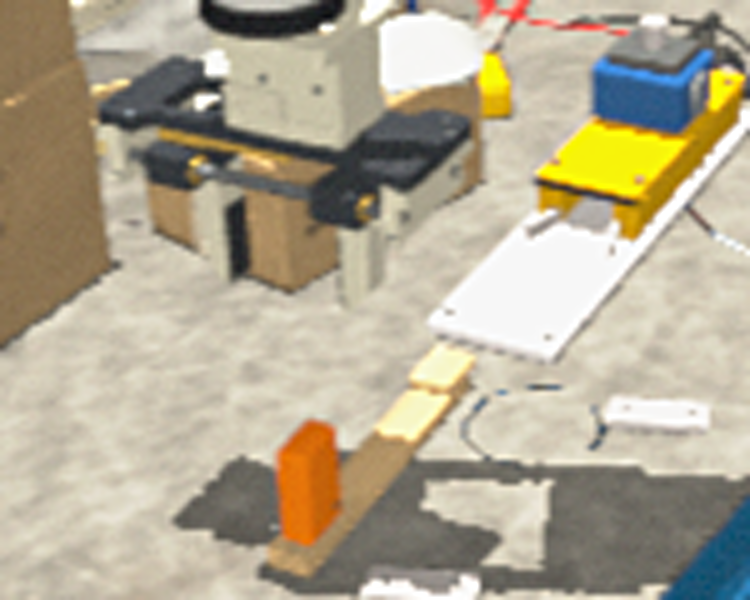

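View pics/t32.png

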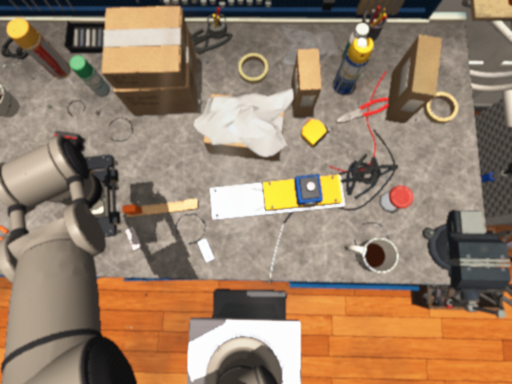

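The stick lies flat on the bench at top-view px (123–198, 208), clear of the bed edge at 211. The bed is empty, so the blank is inside the throat. The mug (375,255), jar (400,196) and tape measure (314,131) are where they started.

```bash
python3 -c "
from plant import bot
print(bot.close_job()); "
```

```text
the job is handed in; nothing more can be done
None
```

I laid the 90 mm blank on the bed, fed it through the mouth with the push stick, pushed the stop in, drew the stick out and handed the job in at about 56 s; no verdict is reported.

- **Feed:** The blank slid at 2–3.5 N. At a depth of about 151–155 mm the force rose to about 11 N, which I took as meeting the stop. I then fed about 3.8 mm more, with the force steady at 10–11 N, so the stop was giving way. The highest wrist force I read along the feed was 11.4 N; forces were read only at the end of each move.
- **Stop travel:** This is an estimate, because the stop is hidden. Contact came somewhere inside a 5 mm step, so it is in by roughly 4–7 mm, perhaps a little less if the stick gave slightly in the grip.
- **Final pictures:** The stick lies flat on the bench with its nose about 25 mm short of the bed. The blank is out of sight inside the throat, and the mug, tape measure and jar have not visibly moved. The gripper had let go and was well above everything.
- **Disagreement:** The reported tool height read about 34 mm too low compared with the side camera. My first close at a reading of 3 mm therefore shut above the blank without touching it. I found the offset by lowering in small steps against the camera and used it for the rest of the job.

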